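Add the next layer to a stack of drying boards

TASK

Add the next layer to the drying stack: lay the two loose stickers (the small square sticks, either one at either end) across the two stacked boards, each directly above one of the grey bearers underneath and in line with it. On the stickers lay the loose walnut board squarely above the stacked walnut board and the loose maple board squarely above the stacked maple board, ends level with the boards below, then gently stand the red iron weight on top, lying straight across both boards, midway between the stickers and centred over the gap. Do not shift the two boards of the bottom layer.

Things in the scene. Friction and masses are not known exactly. Their poses are not given: they have to be found in the camera images.
- bearers: Foot of the drying stack, fixed to the bench: two parallel grey wooden bearers, each 150 mm long (along x of this body), 30 mm wide (y), 20 mm high, centred at y = +80 and -80 mm. The bottom layer of two boards lies across them. Origin at bench level, midway between the bearers (the centre of the stack); x along the bearers, y along the boards, z up.
- walnut_low: Stacked walnut board, dark brown with white sealed ends, resting loose across the bearers; 240 mm long (along its y axis), 44 mm wide (x), 22 mm thick (z), about 0.17 kg; origin at the centre of its underside, 20 mm above the bench. The stacked boards are parallel, centres 42 mm either side of the stack's centre along x of the bearers (40 mm gap); which is nearer the robot changes.
- maple_low: Stacked pale maple board with red sealed ends, beside the stacked walnut board in the bottom layer; 240 mm long (along its y axis), 44 mm wide (x), 22 mm thick (z), about 0.17 kg; origin at the centre of its underside, 20 mm above the bench. Loose: it only rests there, so do not push it.
- walnut_loose: Loose dark-brown walnut board with white sealed ends, lying flat on the bench to one side of the stack, roughly pointing away from the robot; 240 mm long (along its y axis), 44 mm wide (x), 22 mm thick (z), about 0.17 kg; origin at the centre of its underside.
- maple_loose: Loose pale maple board with red sealed ends, lying flat on the bench to the other side of the stack, roughly pointing away from the robot; 240 mm long (along its y axis), 44 mm wide (x), 22 mm thick (z), about 0.17 kg; origin at the centre of its underside.
- sticker_pine: Loose sticker of bare pale wood: a straight stick 150 mm long (along its x axis), 24 mm wide (y) and 20 mm high (z), about 40 g, lying on the bench between the robot and the stack; origin at the centre of its underside.
- sticker_green: Loose sticker with old green paint and bare ends: same size as the other, 150 mm (its x axis) x 24 mm (y) x 20 mm (z), about 40 g, lying on the bench between the robot and the stack; origin at the centre of its underside.
- weight: Red iron bench weight, about 0.8 kg, standing between the robot and the stack: a flat bar 130 mm long (its x axis) x 44 mm wide (y) x 20 mm high; above it, on two steel posts, a pale wooden handle bar 94 mm long (x), 18 mm thick (y), from 37 to 55 mm above the weight's underside, to be pinched across y. Origin at the centre of its underside.

How it is judged (in metres and radians):
At the end, for the whole second after the job is handed in: Stickers above the bearers (12 mm across, 14 mm along, 0.12 rad) on the bottom boards; boards on the stickers over their own kind (12 mm sideways, 14 mm lengthways, 0.1 rad); weight upright across both at the centre (14 mm, 0.15 rad). All released, at rest; bottom boards moved under 15 mm (x of sticker_pine in the frame of bearers between -0.014 and 0.014 m and z of sticker_pine in the frame of bearers between 0.037 and 0.047 m and angle between the x axis of each of sticker_pine, sticker_green and the x axis of bearers, either way round below 0.12 rad and linear speed of each of sticker_pine, sticker_green, walnut_loose, maple_loose, weight below 0.01 m/s and x of sticker_green in the frame of bearers between -0.014 and 0.014 m and z of sticker_green in the frame of bearers between 0.037 and 0.047 m and ((y of sticker_pine in the frame of bearers between 0.068 and 0.092 m and y of sticker_green in the frame of bearers between -0.092 and -0.068 m) or (y of sticker_pine in the frame of bearers between -0.092 and -0.068 m and y of sticker_green in the frame of bearers between 0.068 and 0.092 m)) and x of walnut_loose in the frame of walnut_low between -0.012 and 0.012 m and y of walnut_loose in the frame of walnut_low between -0.014 and 0.014 m and z of walnut_loose in the frame of walnut_low between 0.037 and 0.047 m and angle between the y axis of walnut_loose and the y axis of walnut_low, either way round below 0.1 rad and x of maple_loose in the frame of maple_low between -0.012 and 0.012 m and y of maple_loose in the frame of maple_low between -0.014 and 0.014 m and z of maple_loose in the frame of maple_low between 0.037 and 0.047 m and angle between the y axis of maple_loose and the y axis of maple_low, either way round below 0.1 rad and x of weight in the frame of bearers between -0.014 and 0.014 m and y of weight in the frame of bearers between -0.014 and 0.014 m and z of weight in the frame of bearers between 0.078 and 0.09 m and angle between the x axis of weight and the x axis of bearers, either way round below 0.15 rad and angle between weight's own z axis and vertical below 0.1 rad); the robot touches nothing.
It fails at once if a board of the bottom layer is shifted by more than 15 mm (distance of any of walnut_low, maple_low from where it was at the start of the episode above 0.015 m).
It fails at once if the weight is dropped: out of the fingers it falls at over 0.5 m/s (a fall of some 13 mm) (linear speed of weight above 0.5 m/s and contact force between the fingers and weight below 0.5 N).
It also fails if it takes over 141 s, if anything falls off the work surface, if the arm or the gripper's body presses on something with over 40 N, if the wrist force passes 120 N, or if a joint passes its speed limit or range.

ROBOT

A 6-joint arm with a two-finger parallel gripper is mounted at the origin on the work surface. World frame = base frame: x ahead of the robot, y to its left, z up, the work surface at z = 0. Lengths are in mm, angles in rad, forces in N, time in s.
With the tool pointing down it reaches from about 225 to 875 mm from the base axis. Payload 3.4 kg.
Tool frame: the origin (TCP) lies at the very end of the fingers, on their centre line; the grasp point (between the pads) lies 19 mm behind it; z points along the fingers, y is the line along which they close (so a half turn about z gives the same grasp; the last joint's range is limited). The gripper opens to 85 mm and grips with 20 to 120 N. Pads are 22 mm wide; open, the fingers measure 114 mm over their backs; the gripper's body (76 mm by 85 mm) begins 54 mm behind the grasp point. The pads swing forward as they close: fully open they stand 13 mm farther back than shut.
Start: joints at [1.063, 0.276, 1.505, -0, 1.361, -0.121], TCP at [216.924, 532.547, 231.328] pointing down, gripper open.
Joint ranges: [-2.89, 2.89], [-0.75, 2.08], [0.22, 2.7], [-1.18, 4.32], [0.11, 2.71], [-2.7, 2.7]. Speed limits (rad/s): [2.57, 2.57, 3.14, 3.14, 3.14, 3.14].

INTERFACE

Orientations are given as [roll, pitch, yaw] about the fixed x, y, z axes, in that order (R = Rz(yaw) Ry(pitch) Rx(roll)).
In Python, from bench import r gives the robot as it stands.
- The arm moves only by the tool carry_out, never from a script. Its argument "increments" is a list of rows, each a list of 7 numbers: the turn, a rotation vector about the tool's x, y, z in degrees, then the shift along the tool's x, y, z in m, then the opening, from 0 (shut) to 1 (fully open). A call has 1 to 5 rows; each row is the pose to reach, as a shift and turn from the pose commanded when the call began, along the tool's axes at that moment; what a row does not reach only later rows make up. A row lasts 1/12 s, in which the tool goes at most 41.7 mm and 7.16 degrees, less where a joint would pass 70% of its speed; a pose out of reach is approached as far as the arm can. A call with a gripper value outside its range is refused whole. The fingers move at their own pace and stop on an object; "force" is the grip in N (left out, the last holds). Time passes only in rows, so rows that repeat a pose let the fingers close. It gives the time, the measured TCP pose, the force, the opening and the grip force at its end, in the units of the state.
- r.read_state(): the state, without advancing time (a new reading comes with each control period).
- r.camera(name): name is "scene" or "top"; returns a dict with "color" (420x560x3 uint8, red, green, blue), "fovy" (degrees; the focal length in pixels is half the picture's height over the tangent of half this angle, whatever the lens; pixels are square), "cx", "cy" (the principal point, pixels), "pose" (4x4, takes a point from camera to world coordinates). Camera axes: x right, y down, z forward; pixel columns grow to the right and rows downward; lengths in mm; the calibration is good to about 2 mm. A picture is of the moment at which its call begins. There is no depth.
- r.finish_job(): hands the job in; it is judged then, once.
The state is a dict: "time_s": time; "joint_positions": joint angles; "dq": joint speeds; "joint_efforts": joint torques, N m; "tcp_pos": TCP position; "tool_rot": TCP orientation; "contact_force": force on the tool from outside, world axes, zero at the start; "moment": the same for the moment, N m; "finger_gap": opening from 0.0 (shut) to 1.0 (fully open); "grip_force": force on a finger pad.
Only numpy, scipy, OpenCV 4.12 (cv2) and the standard library are available. Lean on these libraries where they do the work, as an engineer would, in place of code of your own. Each camera call takes 0.05 s, during which the arm holds its last target. There are 200 camera calls.

## Working session

There is one attempt and no reset: what is moved stays moved. The work goes in short steps, Python scripts to look and compute and a tool call to move; the robot and the scene stay as the last step left them, time stands still between calls to the robot, and variables do not carry over. Pictures are saved under pics/ and viewed, at most 14 in all, crops included, and the job is handed in when it is done.

Besides the shell and the picture viewer there is one more tool, called after "Request:" as name(argument=value, ...) on one line, values as JSON. carry_out: Moves the arm, as the interface text tells. Its arguments: {"type":"object","properties":{"increments":{"type":"array","items":{"type":"array","items":{"type":"number"}}},"force":{"type":"number"}},"required":["increments"]}

```bash
mkdir -p pics; ls; python3 - <<'E'
from bench import r
import cv2
s=r.read_state(); print(s)
for n in("scene","top"):
    c=r.camera(n); print(n,c["fovy"],c["cx"],c["cy"],c["pose"].round(3).tolist() if hasattr(c["pose"],'round') else c["pose"])
    cv2.imwrite(f"pics/{n}0.png",c["color"][:,:,::-1])
E
```

```text
pics
{'time_s': 0.0, 'joint_positions': array([ 1.06295662e+00,  2.76589685e-01,  1.50613990e+00,  1.40935329e-05,
        1.36070326e+00, -1.20977035e-01]), 'dq': array([-1.66413148e-04,  1.63566420e-05,  1.94781252e-03, -1.25348270e-03,
       -2.09486550e-03, -3.40798704e-05]), 'joint_efforts': array([-1.56530132e-03, -4.16769683e+01, -2.45809060e+01, -1.93037686e-04,
        1.07195653e-02, -9.35552649e-07]), 'tcp_pos': array([216.66562768, 532.04143631, 230.4400488 ]), 'tool_rot': array([-3.13976758e+00, -2.35755517e-04,  2.75472681e+00]), 'contact_force': array([ 0.19444719,  0.57224228, -0.60490297]), 'moment': array([7.96473153e-05, 1.99748771e-02, 3.78140900e-02]), 'grip_force': 0.0, 'finger_gap': 0.9997500711257574}
scene 42.120618030695034 282.74585945764045 202.34516624016524 [[0.86, 0.365, -0.357, 1039.788], [0.51, -0.618, 0.598, -759.388], [-0.003, -0.697, -0.718, 964.792], [0.0, 0.0, 0.0, 1.0]]
top 44.37154787805197 272.4927498823129 214.45979856280465 [[-0.0, -0.985, 0.172, 337.05], [-1.0, 0.002, 0.009, -1.368], [-0.01, -0.172, -0.985, 1425.172], [0.0, 0.0, 0.0, 1.0]]
```

View pics/scene0.png

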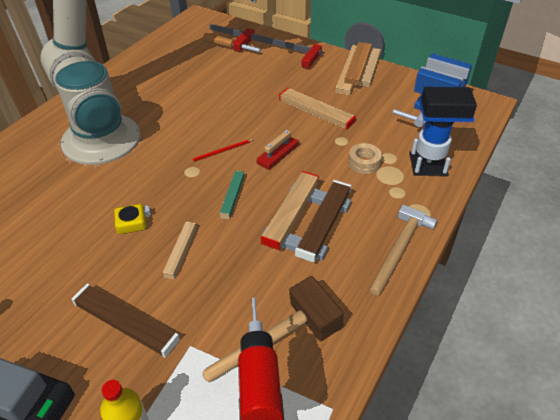

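View pics/top0.png

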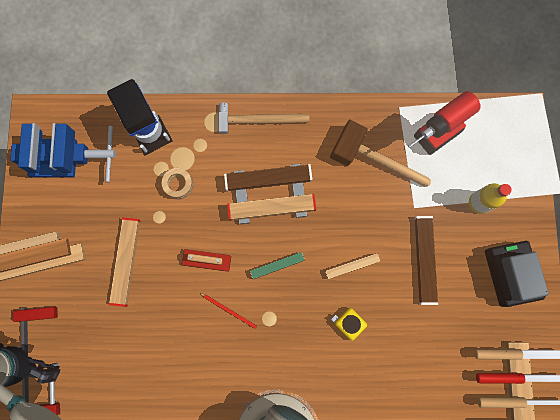

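The top view (up = +x, left = +y) shows these objects:
- **Stack:** walnut low at about (268,178) and maple low at (272,206).
- **Stickers:** green at (277,265) and pine at (352,266).
- **Weight:** (206,260).
- **Loose boards:** maple at (124,262) and walnut at (426,260).

The scene view agrees. Next I segment these and write the helpers.

```bash
cat > h.py <<'E'
import numpy as np, cv2
from scipy.spatial.transform import Rotation as R
def cast(c,px,z):
    f=c["color"].shape[0]/2/np.tan(np.radians(c["fovy"])/2)
    px=np.atleast_2d(px).astype(float); P=np.asarray(c["pose"])
    d=np.c_[(px[:,0]+.5-c["cx"])/f,(px[:,1]+.5-c["cy"])/f,np.ones(len(px))]@P[:3,:3].T
    return P[:3,3]+d*((z-P[2,3])/d[:,2])[:,None]
def rect(pts):
    (x,y),(w,h),a=cv2.minAreaRect(pts[:,:2].astype(np.float32))
    if w<h: w,h,a=h,w,a+90
    return x,y,w,h,(a+90)%180-90   # long-axis angle, deg
COL={"walnut":((0,0,0),(14,255,135)),"green":((60,60,40),(95,255,200)),
     "maple":((10,50,165),(24,150,255)),"pine":((10,50,165),(24,150,255)),"weight":((170,120,90),(6,255,255))}
def mask(hsv,name,roi):
    lo,hi=COL[name]; h=hsv[...,0].astype(int)
    m=(hsv[...,1:]>=lo[1:]).all(2)&(hsv[...,1:]<=hi[1:]).all(2)
    m&=((h>=lo[0])&(h<=hi[0])) if lo[0]<=hi[0] else ((h>=lo[0])|(h<=hi[0]))
    o=np.zeros(m.shape,np.uint8); x0,y0,x1,y1=roi; o[y0:y1,x0:x1]=m[y0:y1,x0:x1]; return o
def biggest(m):
    cs,_=cv2.findContours(m,cv2.RETR_EXTERNAL,cv2.CHAIN_APPROX_NONE)
    return max(cs,key=cv2.contourArea)[:,0]
E
python3 - <<'E'
from h import *
from bench import r
c=r.camera("top"); im=c["color"]; hsv=cv2.cvtColor(im,cv2.COLOR_RGB2HSV)
for n,p in dict(wl=(268,178),ml=(272,206),ml_side=(272,214),gr=(277,265),pine=(352,266),wt=(188,258),hand=(206,259),mloose=(124,262),wloose=(426,260),wend=(426,217),rend=(128,219),table=(300,300),table2=(400,240),shadow=(300,325)).items():
    print(n,hsv[p[1],p[0]].tolist(),end='; ')
crop=im[155:315,95:445]; cv2.imwrite("pics/crop1.png",cv2.resize(crop,None,fx=2.28,fy=2.28,interpolation=cv2.INTER_CUBIC)[:,:,::-1])
E
```

```text
wl [12, 147, 106]; ml [15, 121, 205]; ml_side [16, 117, 137]; gr [71, 86, 133]; pine [17, 100, 231]; wt [16, 123, 239]; hand [16, 121, 212]; mloose [15, 121, 207]; wloose [13, 151, 105]; wend [0, 0, 255]; rend [2, 226, 208]; table [14, 158, 166]; table2 [13, 154, 177]; shadow [14, 163, 163];
```

View pics/crop1.png

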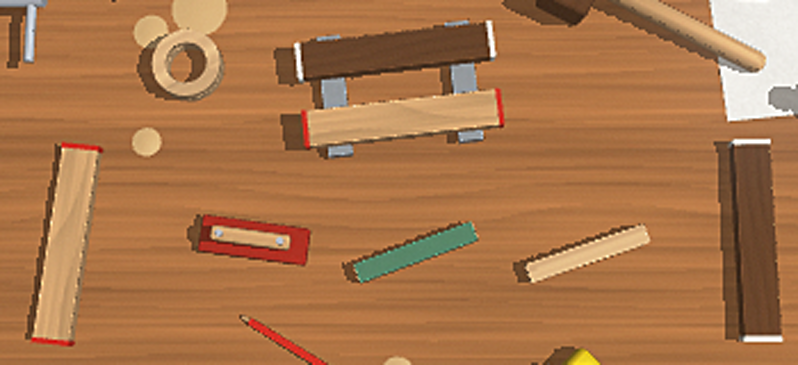

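The crop shows clean shapes, with shadows falling only to the left (+y) side. I'll segment and compute poses on the mid-height planes.

```bash
cat > meas.py <<'E'
from h import *
def obj_mask(hsv,kind,roi):
    H,S,V=[hsv[...,i].astype(int) for i in range(3)]
    red=((H<=6)|(H>=172))&(S>150)&(V>90); white=(S<70)&(V>150)
    pale=(S<139)&(V>110)&(H>=10)&(H<=24)
    brown=(V>62)&(V<128)&(S<172)&(H<=16)
    m={"maple":pale|red,"walnut":brown|white,"pine":pale,"green":(H>55)&(H<95)&(S>45),"weight":red|pale}[kind]
    o=np.zeros(m.shape,np.uint8); x0,y0,x1,y1=roi; o[y0:y1,x0:x1]=m[y0:y1,x0:x1]
    k=np.ones((3,3),np.uint8); return cv2.morphologyEx(cv2.morphologyEx(o,cv2.MORPH_CLOSE,k),cv2.MORPH_OPEN,k)
def measure(c,kind,roi,z):
    m=obj_mask(cv2.cvtColor(c["color"],cv2.COLOR_RGB2HSV),kind,roi)
    return rect(cast(c,biggest(m),z))+ (m,)
E
python3 - <<'E'
from meas import *
from bench import r
c=r.camera("top"); im=c["color"].copy(); hsv=cv2.cvtColor(im,cv2.COLOR_RGB2HSV)
for p in((413,260),(222,212),(220,186)): print("shadow",hsv[p[1],p[0]].tolist())
for n,k,roi,z in (("walnut_low","walnut",(215,158,318,196),31),("maple_low","maple",(222,190,322,224),31),
  ("walnut_loose","walnut",(405,210,445,312),11),("maple_loose","maple",(100,210,145,312),11),
  ("pine","pine",(318,248,386,284),10),("green","green",(245,248,308,282),10),("weight","weight",(172,244,236,276),10)):
    *q,m=measure(c,k,roi,z); print(n,np.round(q,1)); im[m>0]=(im[m>0]//2+np.array([0,0,127],np.uint8))
cv2.imwrite("pics/crop2.png",cv2.resize(im[155:315,95:445],None,fx=2.28,fy=2.28)[:,:,::-1])
E
```

```text
shadow [14, 153, 107]
shadow [13, 148, 110]
shadow [13, 144, 115]
walnut_low [678.8  36.8 267.5  88.5  89.9]
maple_low [601.3  13.8 243.3  48.6 -83.7]
walnut_loose [ 4.576e+02 -4.005e+02  2.410e+02  6.560e+01  2.000e-01]
maple_loose [453.9 418.6 242.8  50.6  -5.8]
pine [ 440.7 -207.8  153.7   24.3  -71.4]
green [442.4  -1.6 148.5  23.7 -70.2]
weight [457.3 193.2 131.5  43.8  82.3]
```

View pics/crop2.png

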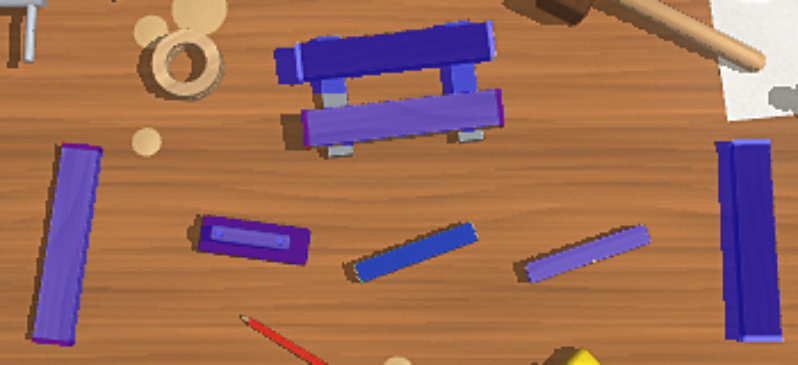

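Maple, the stickers and the weight segment well and their sizes match. The walnut masks take in shadow, so I'll use the boards' white ends instead, and write the move planner in the same step.

```bash
cat > plan.py <<'E'
import sys,numpy as np
from scipy.spatial.transform import Rotation as R
def plan(wps,state=None):
    """wps: (x,y,z,yaw_deg) world mm, chained from the measured pose. Prints turn(deg)/shift(m) in tool axes."""
    if state is None:
        from bench import r; state=r.read_state()
    p=np.array(state["tcp_pos"]); A=R.from_euler("xyz",state["tool_rot"])
    print("at",p.round(1),"yaw",np.degrees(state["tool_rot"][2]).round(1),"t",round(state["time_s"],1),"gap",round(state["finger_gap"],2),"grip",round(state["grip_force"],1))
    for x,y,z,yaw in wps:
        B=R.from_euler("xyz",[np.pi,0,np.radians(yaw)]); q=np.array([x,y,z],float)
        t=(A.inv()*B).as_rotvec(degrees=True); d=A.inv().apply(q-p)/1000
        n=max(np.linalg.norm(t)/7.16,np.linalg.norm(d)*1000/41.7)
        print("  turn",t.round(1),"shift",d.round(4),"rows %.1f"%n); p,A=q,B
E
python3 - <<'E'
from meas import *
from plan import plan
from bench import r
c=r.camera("top"); hsv=cv2.cvtColor(c["color"],cv2.COLOR_RGB2HSV)
w=((hsv[...,1]<60)&(hsv[...,2]>170)).astype(np.uint8)
def ends(rois,z):
    e=[]
    for x0,y0,x1,y1 in rois:
        o=np.zeros_like(w); o[y0:y1,x0:x1]=w[y0:y1,x0:x1]; e.append(rect(cast(c,biggest(o),z))); print(np.round(e[-1],1))
    a,b=np.array(e)[:,:2]; d=a-b
    print("centre",((a+b)/2).round(1),"len",np.hypot(*d).round(1),"angle",np.degrees(np.arctan2(d[1],d[0])).round(1))
ends([(408,212,440,224),(408,296,445,310)],11)
ends([(218,170,232,195),(303,160,318,186)],31)
# pine: centre (440.7,-207.8), long axis -71.4 -> close along 18.6; tool y angle = yaw-90
g=[(440.7,-207.8,120,-71.4+180),(440.7,-207.8,3,-71.4+180)]
plan(g); plan([(440.7,-207.8,120,-71.4)])
print(r.read_state()["joint_positions"])
E
```

```text
[ 575.2 -410.3   44.5    5.6   89.9]
[ 339.9 -411.6   43.3    5.3   90. ]
centre [ 457.6 -410.9] len 235.4 angle 0.3
[673.2 141.   43.6   6.6   6.4]
[701.2 -93.4  43.6   6.2   5.4]
centre [687.2  23.8] len 236.0 angle 96.8
at [216.8 532.3 230.9] yaw 157.8 t 0.2 gap 1.0 grip 0.0
  turn [-0.   0.  49.2] shift [-0.4866 -0.6009  0.1114] rows 18.7
  turn [0. 0. 0.] shift [ 0.    -0.     0.117] rows 2.8
at [216.8 532.3 230.9] yaw 157.8 t 0.2 gap 1.0 grip 0.0
  turn [-0.000e+00 -1.000e-01 -1.308e+02] shift [-0.4866 -0.6009  0.1114] rows 18.7
[ 1.06297346e+00  2.76284726e-01  1.50547714e+00 -1.09031110e-05
  1.36069934e+00 -1.20998464e-01]
```

Request:
carry_out(increments=[[0, 0, 0, -0.122, -0.15, 0.028, 1], [0, 0, 0, -0.122, -0.15, 0.028, 1], [0, 0, 0, -0.122, -0.15, 0.028, 1], [0, 0, 0, -0.122, -0.15, 0.028, 1], [0, 0, 0, -0.122, -0.15, 0.028, 1]], force=40)

```text
time_s: 0.67
tcp_pos: [273.0, 344.2, 202.6]
tool_rot: [-3.139, 0.0, 2.755]
contact_force: [-0.3, 0.2, 0.3]
finger_gap: 0.996
grip_force: 0.0
```

Request:
carry_out(increments=[[0, 0, 0, -0.122, -0.15, 0.028, 1], [0, 0, 0, -0.122, -0.15, 0.028, 1], [0, 0, 0, -0.122, -0.15, 0.028, 1], [0, 0, 0, -0.122, -0.15, 0.028, 1], [0, 0, 0, -0.122, -0.15, 0.028, 1]])

```text
time_s: 1.08
tcp_pos: [329.6, 159.8, 175.0]
tool_rot: [-3.141, 0.001, 2.754]
contact_force: [0.7, 0.0, 0.1]
finger_gap: 1.0
grip_force: 0.0
```

Request:
carry_out(increments=[[0, 0, 0, -0.122, -0.15, 0.028, 1], [0, 0, 0, -0.122, -0.15, 0.028, 1], [0, 0, 0, -0.122, -0.15, 0.028, 1], [0, 0, 0, -0.122, -0.15, 0.028, 1], [0, 0, 0, -0.122, -0.15, 0.028, 1]])

```text
time_s: 1.5
tcp_pos: [386.9, -25.5, 147.2]
tool_rot: [-3.141, 0.002, 2.753]
contact_force: [0.8, 1.1, -0.1]
finger_gap: 1.002
grip_force: 0.0
```

Request:
carry_out(increments=[[0, 0, 7, -0.122, -0.15, 0.028, 1], [0, 0, 14, -0.122, -0.15, 0.028, 1], [0, 0, 21, -0.122, -0.15, 0.028, 1], [0, 0, 28, -0.122, -0.15, 0.028, 1], [0, 0, 35, -0.122, -0.15, 0.028, 1]])

```text
time_s: 1.92
tcp_pos: [443.6, -211.1, 118.9]
tool_rot: [3.141, 0.002, 2.136]
contact_force: [0.8, -0.4, 0.3]
finger_gap: 1.002
grip_force: 0.0
```

Request:
carry_out(increments=[[0, 0, 7, 0, 0, 0, 1], [0, 0, 14.2, 0, 0, 0, 1], [0, 0, 14.2, 0, 0, 0, 1], [0, 0, 14.2, 0, 0, 0, 1], [0, 0, 14.2, 0, 0, 0, 1]])

```text
time_s: 2.33
tcp_pos: [442.4, -206.9, 119.3]
tool_rot: [3.142, -0.0, 1.899]
contact_force: [0.4, -0.7, 0.2]
finger_gap: 0.996
grip_force: 0.0
```

```bash
python3 -c "
from plan import plan
plan([(440.7,-207.8,110,108.6),(440.7,-207.8,3,108.6)])"
```

```text
at [ 442.4 -206.9  119.3] yaw 108.8 t 2.3 gap 1.0 grip 0.0
  turn [ 0.  -0.   0.2] shift [-0.0003 -0.0019  0.0093] rows 0.2
  turn [0. 0. 0.] shift [ 0.    -0.     0.107] rows 2.6
```

Request:
carry_out(increments=[[0, 0, 0, 0, -0.002, 0.03, 0.7], [0, 0, 0, 0, -0.002, 0.06, 0.7], [0, 0, 0, 0, -0.002, 0.09, 0.7], [0, 0, 0, 0, -0.002, 0.116, 0.7], [0, 0, 0, 0, -0.002, 0.116, 0.7]])

```text
time_s: 2.75
tcp_pos: [437.5, -205.3, -0.3]
tool_rot: [-3.136, -0.007, 1.899]
contact_force: [-0.6, 0.6, -0.1]
finger_gap: 0.696
grip_force: 0.0
```

Request:
carry_out(increments=[[0, 0, 0, 0, 0, 0, 0], [0, 0, 0, 0, 0, 0, 0], [0, 0, 0, 0, 0, 0, 0], [0, 0, 0, 0, 0, 0, 0], [0, 0, 0, 0, 0, 0, 0]])

```text
time_s: 3.17
tcp_pos: [442.2, -208.7, 5.2]
tool_rot: [3.139, 0.003, 1.896]
contact_force: [-0.1, 0.4, 6.7]
finger_gap: 0.27
grip_force: 40.3
```

Request:
carry_out(increments=[[0, 0, 0, 0, 0, 0, 0], [0, 0, 0, 0, 0, 0, 0], [0, 0, 0, 0, 0, 0, 0], [0, 0, 0, 0, 0, 0, 0], [0, 0, 0, 0, 0, 0, 0]])

```text
time_s: 3.58
tcp_pos: [442.2, -208.7, 5.2]
tool_rot: [3.139, 0.003, 1.896]
contact_force: [0.2, 0.3, 6.4]
finger_gap: 0.27
grip_force: 40.3
```

Request:
carry_out(increments=[[0, 0, 0, 0, 0, -0.02, 0], [0, 0, 0, 0, 0, -0.05, 0], [0, 0, 0, 0, 0, -0.08, 0], [0, 0, 0, 0, 0, -0.117, 0], [0, 0, 0, 0, 0, -0.117, 0]])

```text
time_s: 4.0
tcp_pos: [444.8, -210.5, 127.4]
tool_rot: [3.133, 0.011, 1.896]
contact_force: [0.7, 0.2, 0.6]
finger_gap: 0.267
grip_force: 39.4
```

```bash
python3 -c "
from plan import plan
plan([(652.9,-60.7,120,108.6),(652.9,-60.7,120,147.5),(652.9,-60.7,120,186.4),(652.9,-60.7,46,186.4)])"
```

```text
at [ 444.8 -210.5  127.4] yaw 108.7 t 4.0 gap 0.27 grip 39.4
  turn [0.5 0.7 0.1] shift [0.0754 0.245  0.0087] rows 6.2
  turn [  0.    0.  -38.9] shift [0. 0. 0.] rows 5.4
  turn [  0.    0.  -38.9] shift [0. 0. 0.] rows 5.4
  turn [0. 0. 0.] shift [-0.    -0.     0.074] rows 1.8
```

Request:
carry_out(increments=[[0, 0, 0, 0.008, 0.025, 0, 0], [0, 0, 0, 0.018, 0.06, 0, 0], [0, 0, 0, 0.028, 0.09, 0, 0], [0, 0, 0, 0.038, 0.122, 0, 0], [0, 0, 0, 0.049, 0.157, 0, 0]])

```text
time_s: 4.42
tcp_pos: [574.3, -110.5, 120.8]
tool_rot: [3.141, 0.001, 1.896]
contact_force: [0.8, -0.2, 0.3]
finger_gap: 0.27
grip_force: 39.4
```

Request:
carry_out(increments=[[0, 0, -7, 0.009, 0.03, 0, 0], [0, 0, -14, 0.018, 0.06, 0, 0], [0, 0, -21, 0.026, 0.088, 0, 0], [0, 0, -28, 0.026, 0.088, 0, 0], [0, 0, -35, 0.026, 0.088, 0, 0]])

```text
time_s: 4.83
tcp_pos: [650.2, -57.1, 120.1]
tool_rot: [3.141, 0.001, 2.516]
contact_force: [-0.9, -0.2, -1.0]
finger_gap: 0.269
grip_force: 39.5
```

Request:
carry_out(increments=[[0, 0, -7, 0, 0, 0, 0], [0, 0, -14, 0, 0, 0, 0], [0, 0, -21, 0, 0, 0, 0], [0, 0, -28, 0, 0, 0, 0], [0, 0, -35, 0, 0, 0, 0]])

```text
time_s: 5.25
tcp_pos: [648.7, -58.4, 120.5]
tool_rot: [3.142, 0.0, 3.124]
contact_force: [-0.3, 0.8, -0.4]
finger_gap: 0.272
grip_force: 39.5
```

Request:
carry_out(increments=[[0, 0, -5, 0, 0, 0, 0], [0, 0, -7.8, 0, 0, 0, 0], [0, 0, -7.8, 0, 0, 0, 0], [0, 0, -7.8, 0, 0, 0, 0], [0, 0, -7.8, 0, 0, 0, 0]])

```text
time_s: 5.67
tcp_pos: [648.7, -58.5, 120.4]
tool_rot: [-3.142, 0.0, -3.03]
contact_force: [0.8, -0.5, -0.2]
finger_gap: 0.266
grip_force: 39.5
```

```bash
python3 -c "
from plan import plan
from bench import r
import cv2
plan([(652.9,-60.7,70,186.4),(652.9,-60.7,48,186.4)])
c=r.camera('scene');cv2.imwrite('pics/s1.png',c['color'][140:300,150:430,::-1].repeat(2,0).repeat(2,1))"
```

```text
at [648.7 -58.5 120.4] yaw -173.6 t 5.7 gap 0.27 grip 39.5
  turn [-0.  0. -0.] shift [-0.0039 -0.0027  0.0504] rows 1.2
  turn [0. 0. 0.] shift [-0.    -0.     0.022] rows 0.5
```

View pics/s1.png

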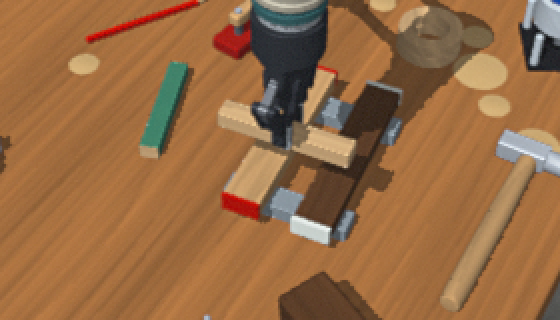

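Request:
carry_out(increments=[[0, 0, 0, -0.003, -0.002, 0.02, 0], [0, 0, 0, -0.005, -0.003, 0.04, 0], [0, 0, 0, -0.005, -0.003, 0.055, 0], [0, 0, 0, -0.005, -0.003, 0.06, 0], [0, 0, 0, -0.005, -0.003, 0.062, 0]])

```text
time_s: 6.13
tcp_pos: [653.3, -60.7, 57.0]
tool_rot: [3.141, -0.002, -3.03]
contact_force: [0.5, 0.2, 1.0]
finger_gap: 0.271
grip_force: 39.5
```

Request:
carry_out(increments=[[0, 0, 0, 0, 0, 0.002, 0], [0, 0, 0, 0, 0, 0.005, 0], [0, 0, 0, 0, 0, 0.008, 0], [0, 0, 0, 0, 0, 0.01, 0], [0, 0, 0, 0, 0, 0.011, 0]])

```text
time_s: 6.55
tcp_pos: [654.2, -60.9, 47.5]
tool_rot: [-3.141, 0.0, -3.029]
contact_force: [0.7, -0.2, -0.3]
finger_gap: 0.269
grip_force: 39.5
```

```bash
python3 -c "
from plan import plan
from bench import r
plan([(652.9,-60.7,47.5,186.4)]); print(r.read_state()['contact_force'])"
```

```text
at [654.2 -60.9  47.5] yaw -173.6 t 6.5 gap 0.27 grip 39.5
  turn [-0.  0.  0.] shift [ 0.0013  0.0004 -0.    ] rows 0.0
[ 0.73923966 -0.1967203  -0.3030579 ]
```

Request:
carry_out(increments=[[0, 0, 0, 0, 0, 0.001, 0], [0, 0, 0, 0, 0, 0.001, 0.3], [0, 0, 0, 0, 0, 0.001, 0.5], [0, 0, 0, 0, 0, 0.001, 0.5], [0, 0, 0, 0, 0, 0.001, 0.5]])

```text
time_s: 6.97
tcp_pos: [654.2, -60.9, 46.3]
tool_rot: [3.142, 0.0, -3.029]
contact_force: [0.0, 0.4, -0.3]
finger_gap: 0.5
grip_force: 0.0
```

Request:
carry_out(increments=[[0, 0, 0, 0, 0, -0.01, 0.5], [0, 0, 0, 0, 0, -0.03, 0.5], [0, 0, 0, 0, 0, -0.06, 0.5], [0, 0, 0, 0, 0, -0.074, 0.5], [0, 0, 0, 0, 0, -0.074, 0.5]])

```text
time_s: 7.38
tcp_pos: [657.1, -61.4, 125.3]
tool_rot: [-3.139, 0.009, -3.029]
contact_force: [0.3, 1.3, 0.0]
finger_gap: 0.499
grip_force: 0.0
```

```bash
python3 -c "
from plan import plan
plan([(442.4,-1.6,115,186.4),(442.4,-1.6,115,109.8),(442.4,-1.6,7,109.8),(442.4,-1.6,120,109.8),(635.1,98.3,120,109.8),(635.1,98.3,120,186.4)])"
```

```text
at [657.1 -61.4 125.3] yaw -173.6 t 7.4 gap 0.5 grip 0.0
  turn [-0.2  0.5  0. ] shift [0.2067 0.0835 0.0083] rows 5.3
  turn [-0.  -0.  76.6] shift [0. 0. 0.] rows 10.7
  turn [0. 0. 0.] shift [ 0.    -0.     0.108] rows 2.6
  turn [0. 0. 0.] shift [ 0.     0.    -0.113] rows 2.7
  turn [0. 0. 0.] shift [0.0287 0.2151 0.    ] rows 5.2
  turn [  0.    0.  -76.6] shift [0. 0. 0.] rows 10.7
```

Request:
carry_out(increments=[[0, 0, 0, 0.03, 0.012, 0, 0.7], [0, 0, 0, 0.07, 0.03, 0, 0.7], [0, 0, 0, 0.105, 0.045, 0, 0.7], [0, 0, 0, 0.14, 0.06, 0, 0.7], [0, 0, 0, 0.17, 0.07, 0, 0.7]])

```text
time_s: 7.8
tcp_pos: [473.5, -9.2, 119.4]
tool_rot: [3.14, -0.003, -3.029]
contact_force: [0.6, 0.5, -0.6]
finger_gap: 0.701
grip_force: 0.0
```

Request:
carry_out(increments=[[0, 0, 7, 0.025, 0.009, 0.003, 0.7], [0, 0, 14, 0.034, 0.0135, 0.005, 0.7], [0, 0, 21, 0.034, 0.0135, 0.005, 0.7], [0, 0, 28, 0.034, 0.0135, 0.005, 0.7], [0, 0, 35, 0.034, 0.0135, 0.005, 0.7]])

```text
time_s: 8.22
tcp_pos: [441.2, -0.6, 115.0]
tool_rot: [-3.141, -0.001, 2.637]
contact_force: [-0.8, -0.9, -0.2]
finger_gap: 0.704
grip_force: 0.0
```

Request:
carry_out(increments=[[0, 0, 7, 0, 0, 0, 0.7], [0, 0, 14, 0, 0, 0, 0.7], [0, 0, 21, 0, 0, 0, 0.7], [0, 0, 28, 0, 0, 0, 0.7], [0, 0, 35, 0, 0, 0, 0.7]])

```text
time_s: 8.63
tcp_pos: [441.4, -0.7, 114.8]
tool_rot: [-3.141, -0.001, 2.026]
contact_force: [0.2, 1.0, 0.1]
finger_gap: 0.701
grip_force: 0.0
```

Request:
carry_out(increments=[[0, 0, 6.6, 0, 0, 0, 0.7], [0, 0, 6.6, 0, 0, 0, 0.7], [0, 0, 6.6, 0, 0, 0, 0.7], [0, 0, 6.6, 0, 0, 0, 0.7], [0, 0, 6.6, 0, 0, 0, 0.7]])

```text
time_s: 9.05
tcp_pos: [441.9, -0.8, 115.2]
tool_rot: [-3.141, -0.0, 1.919]
contact_force: [0.5, 0.9, 0.6]
finger_gap: 0.699
grip_force: 0.0
```

```bash
python3 -c "
from plan import plan
plan([(442.4,-1.6,7,109.8)])"
```

```text
at [441.9  -0.8 115.2] yaw 109.9 t 9.1 gap 0.7 grip 0.0
  turn [-0.  -0.   0.1] shift [-0.001   0.0002  0.1082] rows 2.6
```

Request:
carry_out(increments=[[0, 0, 0, 0, 0, 0.03, 0.7], [0, 0, 0, -0.001, 0, 0.06, 0.7], [0, 0, 0, -0.001, 0, 0.09, 0.7], [0, 0, 0, -0.001, 0, 0.105, 0.7], [0, 0, 0, -0.001, 0, 0.109, 0.7]])

```text
time_s: 9.47
tcp_pos: [440.1, -1.4, 3.9]
tool_rot: [-3.137, -0.003, 1.918]
contact_force: [0.1, -0.1, 0.5]
finger_gap: 0.697
grip_force: 0.0
```

Request:
carry_out(increments=[[0, 0, 0, 0, 0, 0, 0.3], [0, 0, 0, 0, 0, 0, 0], [0, 0, 0, 0, 0, 0, 0], [0, 0, 0, 0, 0, 0, 0], [0, 0, 0, 0, 0, 0, 0]])

```text
time_s: 9.88
tcp_pos: [443.7, -1.9, 7.6]
tool_rot: [3.139, 0.002, 1.917]
contact_force: [0.0, -0.8, 4.8]
finger_gap: 0.265
grip_force: 39.9
```

Request:
carry_out(increments=[[0, 0, 0, 0, 0, 0, 0], [0, 0, 0, 0, 0, 0, 0], [0, 0, 0, 0, 0, 0, 0], [0, 0, 0, 0, 0, 0, 0], [0, 0, 0, 0, 0, 0, 0]])

```text
time_s: 10.3
tcp_pos: [443.7, -1.9, 7.6]
tool_rot: [3.139, 0.002, 1.917]
contact_force: [-0.0, -0.5, 6.9]
finger_gap: 0.272
grip_force: 40.2
```

Request:
carry_out(increments=[[0, 0, 0, 0, 0, -0.02, 0], [0, 0, 0, 0, 0, -0.05, 0], [0, 0, 0, 0, 0, -0.08, 0], [0, 0, 0, 0, 0, -0.105, 0], [0, 0, 0, 0, 0, -0.113, 0]])

```text
time_s: 10.72
tcp_pos: [444.7, -2.1, 123.1]
tool_rot: [3.135, 0.004, 1.917]
contact_force: [0.3, 0.2, -0.3]
finger_gap: 0.267
grip_force: 39.5
```

Request:
carry_out(increments=[[0, 0, 0, 0.003, 0.025, 0, 0], [0, 0, 0, 0.008, 0.06, 0, 0], [0, 0, 0, 0.012, 0.09, 0, 0], [0, 0, 0, 0.016, 0.122, 0, 0], [0, 0, 0, 0.02, 0.155, 0, 0]])

```text
time_s: 11.13
tcp_pos: [581.7, 70.4, 118.6]
tool_rot: [-3.14, -0.0, 1.917]
contact_force: [-0.2, -0.2, -0.3]
finger_gap: 0.27
grip_force: 39.5
```

Request:
carry_out(increments=[[0, 0, -7, 0.004, 0.03, 0, 0], [0, 0, -14, 0.008, 0.06, 0, 0], [0, 0, -21, 0.008, 0.06, 0, 0], [0, 0, -28, 0.008, 0.06, 0, 0], [0, 0, -35, 0.008, 0.06, 0, 0]])

```text
time_s: 11.55
tcp_pos: [634.9, 98.0, 117.7]
tool_rot: [-3.14, -0.002, 2.535]
contact_force: [0.5, -0.3, 0.3]
finger_gap: 0.266
grip_force: 39.5
```

Request:
carry_out(increments=[[0, 0, -7, 0, 0, 0, 0], [0, 0, -14, 0, 0, 0, 0], [0, 0, -21, 0, 0, 0, 0], [0, 0, -28, 0, 0, 0, 0], [0, 0, -35, 0, 0, 0, 0]])

```text
time_s: 11.97
tcp_pos: [634.4, 97.5, 118.2]
tool_rot: [-3.142, -0.002, -3.138]
contact_force: [-0.1, 0.5, -0.7]
finger_gap: 0.27
grip_force: 39.5
```

Request:
carry_out(increments=[[0, 0, -6.6, 0, 0, 0, 0], [0, 0, -6.6, 0, 0, 0, 0], [0, 0, -6.6, 0, 0, 0, 0], [0, 0, -6.6, 0, 0, 0, 0], [0, 0, -6.6, 0, 0, 0, 0]])

```text
time_s: 12.38
tcp_pos: [635.0, 97.6, 119.0]
tool_rot: [3.141, -0.0, -3.031]
contact_force: [0.7, -0.6, -1.3]
finger_gap: 0.27
grip_force: 39.5
```

```bash
python3 -c "
from plan import plan
plan([(635.1,98.3,50,186.4)])"
```

```text
at [635.   97.6 119. ] yaw -173.7 t 12.4 gap 0.27 grip 39.5
  turn [ 0.  -0.  -0.1] shift [-0.0002  0.0007  0.069 ] rows 1.7
```

Request:
carry_out(increments=[[0, 0, 0, 0, 0.001, 0.02, 0], [0, 0, 0, -0.001, 0.001, 0.04, 0], [0, 0, 0, -0.001, 0.001, 0.05, 0], [0, 0, 0, -0.001, 0.001, 0.056, 0], [0, 0, 0, -0.001, 0.001, 0.058, 0]])

```text
time_s: 12.8
tcp_pos: [635.4, 98.6, 60.2]
tool_rot: [3.141, -0.002, -3.03]
contact_force: [-0.7, 0.5, 0.1]
finger_gap: 0.269
grip_force: 39.5
```

Request:
carry_out(increments=[[0, 0, 0, 0, 0, 0.002, 0], [0, 0, 0, 0, 0, 0.005, 0], [0, 0, 0, 0, 0, 0.008, 0], [0, 0, 0, 0, 0, 0.01, 0], [0, 0, 0, 0, 0, 0.011, 0]])

```text
time_s: 13.22
tcp_pos: [636.1, 98.7, 50.4]
tool_rot: [3.142, 0.0, -3.029]
contact_force: [0.2, 0.1, -0.3]
finger_gap: 0.27
grip_force: 39.5
```

Request:
carry_out(increments=[[0, 0, 0, 0, 0, 0, 0], [0, 0, 0, 0, 0, 0.0005, 0.3], [0, 0, 0, 0, 0, 0.0005, 0.5], [0, 0, 0, 0, 0, 0.0005, 0.5], [0, 0, 0, 0, 0, 0.0005, 0.5]])

```text
time_s: 13.63
tcp_pos: [636.2, 98.7, 50.0]
tool_rot: [3.142, 0.001, -3.029]
contact_force: [0.1, 0.1, -0.4]
finger_gap: 0.504
grip_force: 0.0
```

Request:
carry_out(increments=[[0, 0, 0, 0, 0, -0.01, 0.5], [0, 0, 0, 0, 0, -0.03, 0.5], [0, 0, 0, 0, 0, -0.06, 0.5], [0, 0, 0, 0, 0, -0.085, 0.5], [0, 0, 0, 0, 0, -0.1, 0.5]])

```text
time_s: 14.05
tcp_pos: [637.6, 98.8, 153.9]
tool_rot: [-3.141, 0.005, -3.029]
contact_force: [0.3, -0.2, -0.5]
finger_gap: 0.502
grip_force: 0.0
```

Request:
carry_out(increments=[[0, 0, 0, 0.03, -0.02, 0, 0.9], [0, 0, 0, 0.06, -0.05, 0, 0.9], [0, 0, 0, 0.09, -0.08, 0, 0.9], [0, 0, 0, 0.11, -0.11, 0, 0.9], [0, 0, 0, 0.11, -0.14, 0, 0.9]])

```text
time_s: 14.47
tcp_pos: [537.3, -53.4, 150.8]
tool_rot: [3.141, -0.004, -3.029]
contact_force: [0.2, 0.3, 0.0]
finger_gap: 0.899
grip_force: 0.0
```

Request:
carry_out(increments=[[0, 0, 0, 0.01, -0.03, 0, 0.9], [0, 0, 0, 0.02, -0.06, 0, 0.9], [0, 0, 0, 0.03, -0.09, 0, 0.9], [0, 0, 0, 0.035, -0.12, 0, 0.9], [0, 0, 0, 0.035, -0.12, 0, 0.9]])

```text
time_s: 14.88
tcp_pos: [521.4, -181.5, 150.9]
tool_rot: [-3.137, 0.002, -3.033]
contact_force: [0.9, -0.7, -0.7]
finger_gap: 0.902
grip_force: 0.0
```

```bash
python3 - <<'E'
from meas import *
from plan import plan
from bench import r
c=r.camera("top"); im=c["color"].copy()
for n,k,roi,z in (("green","green",(215,150,260,230),52),("maple_low","maple",(222,190,322,224),31),("maple_loose","maple",(100,210,145,312),11)):
    *q,m=measure(c,k,roi,z); print(n,np.round(q,1))
cv2.imwrite("pics/crop3.png",cv2.resize(im[150:315,80:345],None,fx=3,fy=3,interpolation=cv2.INTER_CUBIC)[:,:,::-1])
plan([(453.9,418.6,100,174.2),(453.9,418.6,5,174.2)])
E
```

```text
green [637.   99.2 149.3  24.    6.5]
maple_low [610.6 -11.6 190.4  75.8  89.9]
maple_loose [454.  418.4 242.7  50.4  -6. ]
at [ 521.3 -178.8  150.7] yaw -173.8 t 14.9 gap 0.9 grip 0.0
  turn [-0.1  0.1 12. ] shift [0.0025 0.6012 0.0498] rows 14.5
  turn [0. 0. 0.] shift [ 0.    -0.     0.095] rows 2.3
```

View pics/crop3.png

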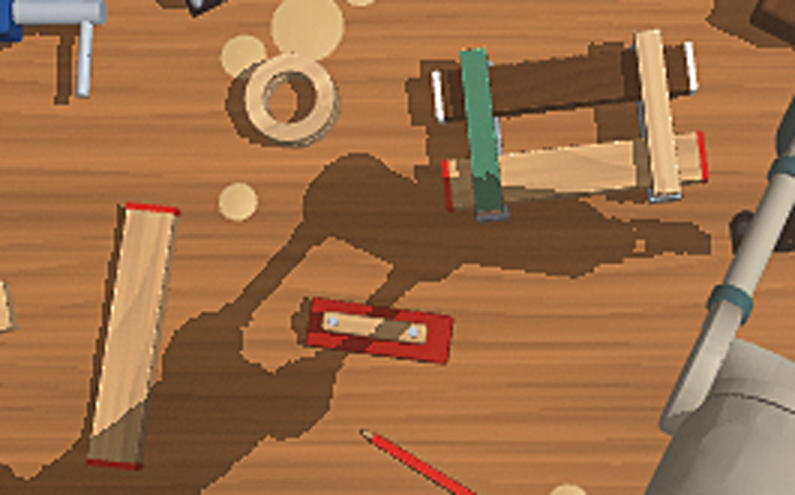

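Both stickers now sit in line with the bearers. Green is at crop (485,130) and measures (637,99), which is on target; pine is at crop (657,115). The loose maple board and the weight have not moved. The arm is on the walnut side, so walnut goes next.

```bash
python3 -c "
from plan import plan
plan([(457,-411,110,180.3),(457,-411,7,180.3),(457,-411,150,180.3),(686,23.5,150,180.3),(686,23.5,150,96.4)])"
```

```text
at [ 521.3 -178.8  150.7] yaw -173.8 t 14.9 gap 0.9 grip 0.0
  turn [-0.1  0.1  5.9] shift [ 0.089  -0.2239  0.0409] rows 5.9
  turn [0. 0. 0.] shift [ 0.    -0.     0.103] rows 2.5
  turn [0. 0. 0.] shift [ 0.     0.    -0.143] rows 3.4
  turn [0. 0. 0.] shift [-0.2313  0.4333  0.    ] rows 11.8
  turn [ 0.  -0.  83.9] shift [0. 0. 0.] rows 11.7
```

Request:
carry_out(increments=[[0, 0, 0, 0.012, -0.03, 0.005, 0.95], [0, 0, 0, 0.024, -0.06, 0.01, 0.95], [0, 0, 0, 0.036, -0.09, 0.02, 0.95], [0, 0, 0, 0.048, -0.12, 0.03, 0.95], [0, 0, 0, 0.06, -0.15, 0.04, 0.95]])

```text
time_s: 15.35
tcp_pos: [478.5, -331.9, 110.2]
tool_rot: [-3.142, 0.001, -3.028]
contact_force: [0.6, -0.3, 0.1]
finger_gap: 0.951
grip_force: 0.0
```

Request:
carry_out(increments=[[0, 0, 3, 0.012, -0.03, 0, 0.95], [0, 0, 5.9, 0.024, -0.06, 0, 0.95], [0, 0, 5.9, 0.029, -0.074, 0, 0.95], [0, 0, 5.9, 0.029, -0.074, 0, 0.95], [0, 0, 5.9, 0.029, -0.074, 0, 0.95]])

```text
time_s: 15.77
tcp_pos: [458.0, -407.7, 109.9]
tool_rot: [3.14, 0.0, -3.132]
contact_force: [0.3, 0.2, -0.7]
finger_gap: 0.946
grip_force: 0.0
```

```bash
python3 -c "
from plan import plan
plan([(457,-411,7,180.3)])
from meas import *
from bench import r
c=r.camera('scene');im=c['color'][250:400,30:230];cv2.imwrite('pics/s2.png',cv2.resize(im,None,fx=3,fy=3)[:,:,::-1])"
```

```text
at [ 458.  -407.7  109.9] yaw -179.5 t 15.8 gap 0.95 grip 0.0
  turn [0.1 0.  0.2] shift [ 0.0011 -0.0034  0.1029] rows 2.5
```

View pics/s2.png

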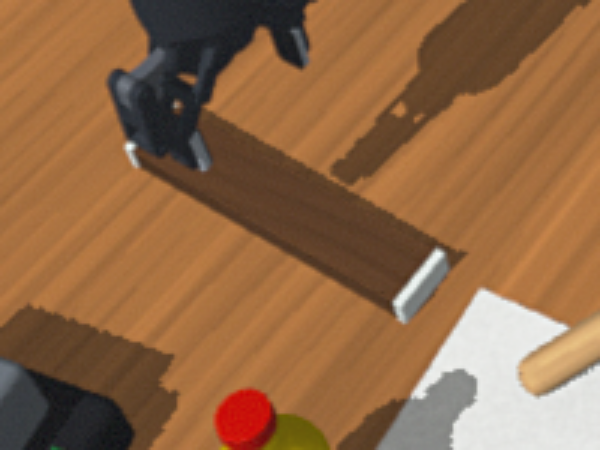

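Request:
carry_out(increments=[[0, 0, 0, 0, -0.001, 0.03, 0.95], [0, 0, 0, 0.001, -0.003, 0.06, 0.95], [0, 0, 0, 0.001, -0.003, 0.085, 0.95], [0, 0, 0, 0.001, -0.003, 0.1, 0.95], [0, 0, 0, 0.001, -0.003, 0.104, 0.95]], force=60)

```text
time_s: 16.23
tcp_pos: [455.9, -407.4, 3.1]
tool_rot: [3.136, -0.004, -3.13]
contact_force: [0.2, 0.1, 0.9]
finger_gap: 0.951
grip_force: 0.0
```

Request:
carry_out(increments=[[0, 0, 0, 0, 0, 0, 0.6], [0, 0, 0, 0, 0, 0, 0.4], [0, 0, 0, 0, 0, 0, 0.3], [0, 0, 0, 0, 0, 0, 0.3], [0, 0, 0, 0, 0, 0, 0.3]])

```text
time_s: 16.65
tcp_pos: [458.0, -412.3, 7.8]
tool_rot: [-3.139, 0.003, -3.132]
contact_force: [0.2, 0.5, 5.1]
finger_gap: 0.496
grip_force: 63.5
```

Request:
carry_out(increments=[[0, 0, 0, 0, 0, 0, 0.2], [0, 0, 0, 0, 0, 0, 0.2], [0, 0, 0, 0, 0, 0, 0.2], [0, 0, 0, 0, 0, 0, 0.2], [0, 0, 0, 0, 0, 0, 0.2]])

```text
time_s: 17.07
tcp_pos: [458.0, -412.2, 7.8]
tool_rot: [-3.14, 0.003, -3.132]
contact_force: [-0.1, 2.0, 6.9]
finger_gap: 0.497
grip_force: 63.7
```

```bash
python3 -c "
from plan import plan
plan([(457,-411,150,180.3),(686,23.5,150,180.3),(686,23.5,150,96.4)])"
```

```text
at [ 458.  -412.2    7.8] yaw -179.5 t 17.1 gap 0.5 grip 63.7
  turn [-0.1  0.2  0.2] shift [ 0.0006  0.0009 -0.1422] rows 3.4
  turn [0. 0. 0.] shift [-0.2313  0.4333  0.    ] rows 11.8
  turn [ 0.  -0.  83.9] shift [0. 0. 0.] rows 11.7
```

Request:
carry_out(increments=[[0, 0, 0, 0, 0, -0.015, 0.2], [0, 0, 0, 0, 0, -0.045, 0.2], [0, 0, 0, 0, 0, -0.08, 0.2], [0, 0, 0, 0, 0, -0.115, 0.2], [0, 0, 0, 0, 0, -0.143, 0.2]])

```text
time_s: 17.48
tcp_pos: [457.0, -411.9, 151.6]
tool_rot: [-3.14, 0.002, -3.132]
contact_force: [0.5, -0.3, -2.2]
finger_gap: 0.495
grip_force: 62.8
```

Request:
carry_out(increments=[[0, 0, 0, -0.009, 0.016, 0, 0.2], [0, 0, 0, -0.023, 0.043, 0, 0.2], [0, 0, 0, -0.038, 0.072, 0, 0.2], [0, 0, 0, -0.053, 0.101, 0, 0.2], [0, 0, 0, -0.069, 0.13, 0, 0.2]])

```text
time_s: 17.9
tcp_pos: [524.5, -279.7, 149.1]
tool_rot: [-3.142, 0.0, -3.133]
contact_force: [-0.0, -0.1, -1.6]
finger_gap: 0.496
grip_force: 62.7
```

Request:
carry_out(increments=[[0, 0, 0, -0.014, 0.026, 0, 0.2], [0, 0, 0, -0.028, 0.052, 0, 0.2], [0, 0, 0, -0.041, 0.078, 0, 0.2], [0, 0, 0, -0.055, 0.104, 0, 0.2], [0, 0, 0, -0.069, 0.13, 0, 0.2]])

```text
time_s: 18.32
tcp_pos: [592.5, -148.9, 149.0]
tool_rot: [-3.142, 0.0, -3.132]
contact_force: [0.6, -0.1, -1.5]
finger_gap: 0.496
grip_force: 62.7
```

Request:
carry_out(increments=[[0, 0, 0, -0.014, 0.026, 0, 0.2], [0, 0, 0, -0.028, 0.052, 0, 0.2], [0, 0, 0, -0.041, 0.078, 0, 0.2], [0, 0, 0, -0.055, 0.104, 0, 0.2], [0, 0, 0, -0.069, 0.13, 0, 0.2]])

```text
time_s: 18.73
tcp_pos: [660.3, -18.3, 148.9]
tool_rot: [-3.141, -0.0, -3.132]
contact_force: [-0.2, -1.3, -1.2]
finger_gap: 0.494
grip_force: 62.7
```

Request:
carry_out(increments=[[0, 0, 4, -0.012, 0.02, 0, 0.2], [0, 0, 10, -0.02, 0.035, 0, 0.2], [0, 0, 16, -0.024, 0.043, 0, 0.2], [0, 0, 22, -0.024, 0.043, 0, 0.2], [0, 0, 28, -0.024, 0.043, 0, 0.2]])

```text
time_s: 19.15
tcp_pos: [683.7, 24.5, 148.6]
tool_rot: [-3.141, -0.0, 2.658]
contact_force: [-1.0, -0.6, -0.9]
finger_gap: 0.493
grip_force: 62.7
```

Request:
carry_out(increments=[[0, 0, 6, 0, 0, 0, 0.2], [0, 0, 12, 0, 0, 0, 0.2], [0, 0, 18, 0, 0, 0, 0.2], [0, 0, 24, 0, 0, 0, 0.2], [0, 0, 30, 0, 0, 0, 0.2]])

```text
time_s: 19.57
tcp_pos: [683.4, 23.5, 148.8]
tool_rot: [-3.141, -0.0, 2.133]
contact_force: [0.3, 0.2, -2.5]
finger_gap: 0.498
grip_force: 62.7
```

Request:
carry_out(increments=[[0, 0, 6, 0, 0, 0, 0.2], [0, 0, 12, 0, 0, 0, 0.2], [0, 0, 18, 0, 0, 0, 0.2], [0, 0, 24, 0, 0, 0, 0.2], [0, 0, 26, 0, 0, 0, 0.2]])

```text
time_s: 19.98
tcp_pos: [683.4, 23.5, 148.8]
tool_rot: [-3.141, -0.0, 1.681]
contact_force: [0.3, 0.1, -1.7]
finger_gap: 0.492
grip_force: 62.7
```

Request:
carry_out(increments=[[0, 0, 0, 0, 0, 0, 0.2], [0, 0, 0, 0, 0, 0, 0.2], [0, 0, 0, 0, 0, 0, 0.2], [0, 0, 0, 0, 0, 0, 0.2], [0, 0, 0, 0, 0, 0, 0.2]])

```text
time_s: 20.4
tcp_pos: [683.7, 23.6, 148.8]
tool_rot: [3.142, -0.0, 1.685]
contact_force: [-0.3, -0.2, -1.6]
finger_gap: 0.5
grip_force: 62.7
```

```bash
python3 -c "
from plan import plan
plan([(686,23.5,80,96.4)])
from meas import *
from bench import r
c=r.camera('scene');cv2.imwrite('pics/s3.png',cv2.resize(c['color'][120:280,220:420],None,fx=3,fy=3)[:,:,::-1])"
```

```text
at [683.7  23.6 148.8] yaw 96.6 t 20.4 gap 0.5 grip 62.7
  turn [ 0.  -0.   0.2] shift [-0.0004  0.0023  0.0688] rows 1.7
```

View pics/s3.png

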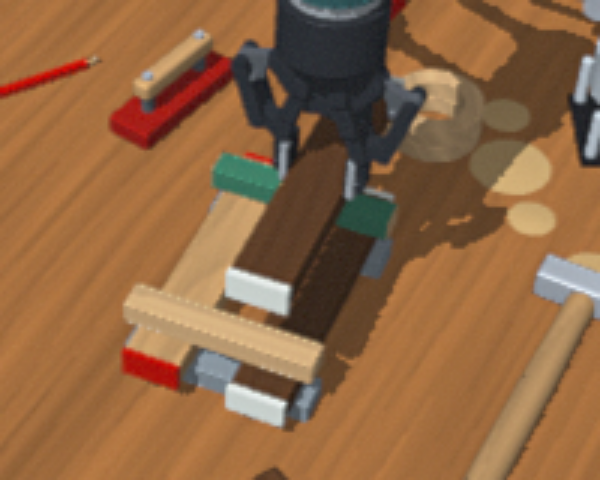

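Request:
carry_out(increments=[[0, 0, 0, 0, 0.002, 0.02, 0.2], [0, 0, 0, -0.001, 0.002, 0.04, 0.2], [0, 0, 0, -0.001, 0.002, 0.055, 0.2], [0, 0, 0, -0.001, 0.002, 0.065, 0.2], [0, 0, 0, -0.001, 0.002, 0.068, 0.2]])

```text
time_s: 20.87
tcp_pos: [684.5, 22.9, 78.6]
tool_rot: [-3.138, -0.001, 1.685]
contact_force: [-0.4, 0.5, -1.8]
finger_gap: 0.497
grip_force: 62.7
```

Request:
carry_out(increments=[[0, 0, 0, 0, 0, 0.002, 0.2], [0, 0, 0, 0, 0, 0.005, 0.2], [0, 0, 0, 0, 0, 0.008, 0.2], [0, 0, 0, 0, 0, 0.01, 0.2], [0, 0, 0, 0, 0, 0.01, 0.2]])

```text
time_s: 21.28
tcp_pos: [685.9, 22.9, 70.9]
tool_rot: [3.141, -0.0, 1.685]
contact_force: [-0.4, -0.0, -1.7]
finger_gap: 0.498
grip_force: 62.7
```

```bash
python3 -c "
from plan import plan
from bench import r
plan([(686,23.5,69.8,96.4)]); print(r.read_state()['contact_force'])"
```

```text
at [685.9  22.9  70.9] yaw 96.5 t 21.3 gap 0.5 grip 62.7
  turn [ 0.  -0.   0.1] shift [0.0006 0.0002 0.0011] rows 0.0
[-0.39631559 -0.02766508 -1.66914627]
```

Request:
carry_out(increments=[[0, 0, 0, 0, 0, 0.0006, 0.2], [0, 0, 0, 0, 0, 0.0012, 0.2], [0, 0, 0, 0, 0, 0.0012, 0.6], [0, 0, 0, 0, 0, 0.0012, 0.75], [0, 0, 0, 0, 0, 0.0012, 0.75]])

```text
time_s: 21.7
tcp_pos: [686.1, 22.8, 70.1]
tool_rot: [3.141, 0.0, 1.685]
contact_force: [0.3, 0.0, 0.4]
finger_gap: 0.752
grip_force: 0.0
```

Request:
carry_out(increments=[[0, 0, 0, 0, 0, -0.005, 0.75], [0, 0, 0, 0, 0, -0.02, 0.75], [0, 0, 0, 0, 0, -0.045, 0.75], [0, 0, 0, 0, 0, -0.07, 0.75], [0, 0, 0, 0, 0, -0.08, 0.75]])

```text
time_s: 22.12
tcp_pos: [687.8, 22.8, 153.9]
tool_rot: [3.135, 0.001, 1.685]
contact_force: [1.4, 0.5, 2.0]
finger_gap: 0.747
grip_force: 0.0
```

Request:
carry_out(increments=[[0, 0, 0, 0, 0, 0, 0.95], [0, 0, 0, 0, 0, 0, 0.95], [0, 0, 0, 0, 0, 0, 0.95], [0, 0, 0, 0, 0, 0, 0.95], [0, 0, 0, 0, 0, 0, 0.95]])

```text
time_s: 22.53
tcp_pos: [684.9, 22.9, 147.8]
tool_rot: [-3.139, -0.001, 1.685]
contact_force: [0.5, 0.6, -0.4]
finger_gap: 0.954
grip_force: 0.0
```

```bash
python3 -c "
from plan import plan
plan([(454,418.5,110,96.4),(454,418.5,110,174.2),(454,418.5,7,174.2),(454,418.5,150,174.2),(602,14.2,150,174.2),(602,14.2,150,96.4)])"
```

```text
at [684.9  22.9 147.8] yaw 96.5 t 22.5 gap 0.95 grip 0.0
  turn [-0.2 -0.   0.1] shift [ 0.4193 -0.1843  0.0386] rows 11.0
  turn [  0.    0.  -77.8] shift [0. 0. 0.] rows 10.9
  turn [0. 0. 0.] shift [ 0.    -0.     0.103] rows 2.5
  turn [0. 0. 0.] shift [-0.     0.    -0.143] rows 3.4
  turn [0. 0. 0.] shift [-0.1881 -0.3873 -0.    ] rows 10.3
  turn [ 0.  -0.  77.8] shift [0. 0. 0.] rows 10.9
```

Request:
carry_out(increments=[[0, 0, 0, 0.025, -0.011, 0, 0.95], [0, 0, 0, 0.055, -0.024, 0, 0.95], [0, 0, 0, 0.085, -0.037, 0, 0.95], [0, 0, 0, 0.115, -0.05, 0, 0.95], [0, 0, 0, 0.145, -0.063, 0, 0.95]])

```text
time_s: 22.95
tcp_pos: [605.4, 160.7, 148.6]
tool_rot: [-3.14, -0.0, 1.684]
contact_force: [1.0, 0.7, -0.1]
finger_gap: 0.951
grip_force: 0.0
```

Request:
carry_out(increments=[[0, 0, 0, 0.03, -0.013, 0, 0.95], [0, 0, 0, 0.06, -0.026, 0, 0.95], [0, 0, 0, 0.09, -0.039, 0, 0.95], [0, 0, 0, 0.12, -0.052, 0, 0.95], [0, 0, 0, 0.145, -0.063, 0, 0.95]])

```text
time_s: 23.37
tcp_pos: [525.8, 298.3, 148.8]
tool_rot: [-3.14, -0.0, 1.685]
contact_force: [0.4, -0.6, -0.2]
finger_gap: 0.948
grip_force: 0.0
```

Request:
carry_out(increments=[[0, 0, -7, 0.03, -0.013, 0.008, 0.95], [0, 0, -14, 0.06, -0.026, 0.016, 0.95], [0, 0, -21, 0.09, -0.04, 0.025, 0.95], [0, 0, -28, 0.12, -0.053, 0.035, 0.95], [0, 0, -35, 0.129, -0.058, 0.038, 0.95]])

```text
time_s: 23.78
tcp_pos: [451.7, 421.1, 109.2]
tool_rot: [-3.138, -0.003, 2.304]
contact_force: [0.5, -0.6, -0.0]
finger_gap: 0.952
grip_force: 0.0
```

Request:
carry_out(increments=[[0, 0, -7, 0, 0, 0, 0.95], [0, 0, -14, 0, 0, 0, 0.95], [0, 0, -21, 0, 0, 0, 0.95], [0, 0, -28, 0, 0, 0, 0.95], [0, 0, -35, 0, 0, 0, 0.95]])

```text
time_s: 24.2
tcp_pos: [454.8, 418.0, 110.6]
tool_rot: [-3.14, -0.001, 2.913]
contact_force: [-0.0, -0.4, 0.1]
finger_gap: 0.951
grip_force: 0.0
```

Request:
carry_out(increments=[[0, 0, -5, 0, 0, 0, 0.95], [0, 0, -7.8, 0, 0, 0, 0.95], [0, 0, -7.8, 0, 0, 0, 0.95], [0, 0, -7.8, 0, 0, 0, 0.95], [0, 0, -7.8, 0, 0, 0, 0.95]])

```text
time_s: 24.62
tcp_pos: [455.2, 418.0, 111.1]
tool_rot: [-3.141, -0.001, 3.042]
contact_force: [-0.3, -0.4, 0.6]
finger_gap: 0.95
grip_force: 0.0
```

```bash
python3 -c "
from plan import plan
plan([(454,418.5,7,174.2)])"
```

```text
at [455.2 418.  111.1] yaw 174.3 t 24.6 gap 0.95 grip 0.0
  turn [-0.  -0.   0.1] shift [0.0011 0.0004 0.1041] rows 2.5
```

Request:
carry_out(increments=[[0, 0, 0, 0, 0, 0.03, 0.95], [0, 0, 0, 0.001, 0, 0.06, 0.95], [0, 0, 0, 0.001, 0, 0.085, 0.95], [0, 0, 0, 0.001, 0, 0.1, 0.95], [0, 0, 0, 0.001, 0, 0.104, 0.95]], force=60)

```text
time_s: 25.03
tcp_pos: [452.3, 416.8, 4.4]
tool_rot: [-3.137, -0.005, 3.042]
contact_force: [-0.2, -0.4, -0.2]
finger_gap: 0.953
grip_force: 0.0
```

Request:
carry_out(increments=[[0, 0, 0, 0, 0, 0, 0.6], [0, 0, 0, 0, 0, 0, 0.4], [0, 0, 0, 0, 0, 0, 0.3], [0, 0, 0, 0, 0, 0, 0.3], [0, 0, 0, 0, 0, 0, 0.3]])

```text
time_s: 25.45
tcp_pos: [455.5, 419.1, 9.5]
tool_rot: [3.139, 0.003, 3.043]
contact_force: [0.2, -0.4, 3.6]
finger_gap: 0.5
grip_force: 62.9
```

Request:
carry_out(increments=[[0, 0, 0, 0, 0, 0, 0.2], [0, 0, 0, 0, 0, 0, 0.2], [0, 0, 0, 0, 0, 0, 0.2], [0, 0, 0, 0, 0, 0, 0.2], [0, 0, 0, 0, 0, 0, 0.2]])

```text
time_s: 25.87
tcp_pos: [455.5, 419.1, 9.5]
tool_rot: [3.139, 0.003, 3.043]
contact_force: [-0.4, 0.1, 5.9]
finger_gap: 0.495
grip_force: 63.2
```

Request:
carry_out(increments=[[0, 0, 0, 0, 0, -0.015, 0.2], [0, 0, 0, 0, 0, -0.045, 0.2], [0, 0, 0, 0, 0, -0.08, 0.2], [0, 0, 0, 0, 0, -0.115, 0.2], [0, 0, 0, 0, 0, -0.143, 0.2]])

```text
time_s: 26.28
tcp_pos: [454.5, 418.4, 153.2]
tool_rot: [3.14, 0.001, 3.043]
contact_force: [0.6, 1.0, -1.3]
finger_gap: 0.492
grip_force: 62.3
```

Request:
carry_out(increments=[[0, 0, 0, 0, 0, 0, 0.2], [0, 0, 0, 0, 0, 0, 0.2], [0, 0, 0, 0, 0, 0, 0.2], [0, 0, 0, 0, 0, 0, 0.2], [0, 0, 0, 0, 0, 0, 0.2]])

```text
time_s: 26.7
tcp_pos: [453.2, 417.5, 148.5]
tool_rot: [-3.139, -0.003, 3.043]
contact_force: [0.1, 0.5, -1.8]
finger_gap: 0.493
grip_force: 62.3
```

```bash
python3 -c "
from plan import plan
plan([(602,14.2,150,174.2),(602,14.2,150,96.4)])"
```

```text
at [453.2 417.5 148.5] yaw 174.3 t 26.7 gap 0.49 grip 62.3
  turn [-0.2 -0.2  0.1] shift [-0.1878 -0.3866 -0.0011] rows 10.3
  turn [ 0.  -0.  77.8] shift [0. 0. 0.] rows 10.9
```

Request:
carry_out(increments=[[0, 0, 0, -0.008, -0.017, 0, 0.2], [0, 0, 0, -0.021, -0.043, 0, 0.2], [0, 0, 0, -0.035, -0.072, 0, 0.2], [0, 0, 0, -0.048, -0.1, 0, 0.2], [0, 0, 0, -0.062, -0.128, 0, 0.2]])

```text
time_s: 27.12
tcp_pos: [502.8, 283.3, 149.1]
tool_rot: [-3.14, -0.003, 3.044]
contact_force: [1.0, -0.2, -1.2]
finger_gap: 0.491
grip_force: 62.3
```

Request:
carry_out(increments=[[0, 0, 0, -0.013, -0.026, 0, 0.2], [0, 0, 0, -0.026, -0.052, 0, 0.2], [0, 0, 0, -0.038, -0.078, 0, 0.2], [0, 0, 0, -0.05, -0.104, 0, 0.2], [0, 0, 0, -0.062, -0.128, 0, 0.2]])

```text
time_s: 27.53
tcp_pos: [551.9, 149.6, 149.1]
tool_rot: [-3.141, -0.003, 3.043]
contact_force: [0.7, -0.2, -2.4]
finger_gap: 0.497
grip_force: 62.3
```

Request:
carry_out(increments=[[0, 0, 4, -0.013, -0.026, 0, 0.2], [0, 0, 10, -0.026, -0.052, 0, 0.2], [0, 0, 16, -0.038, -0.078, 0, 0.2], [0, 0, 22, -0.05, -0.104, 0, 0.2], [0, 0, 28, -0.064, -0.131, 0, 0.2]])

```text
time_s: 27.95
tcp_pos: [602.4, 13.5, 149.1]
tool_rot: [-3.14, -0.003, 2.549]
contact_force: [0.1, 0.5, -1.6]
finger_gap: 0.491
grip_force: 62.3
```

Request:
carry_out(increments=[[0, 0, 6, 0, 0, 0, 0.2], [0, 0, 12, 0, 0, 0, 0.2], [0, 0, 18, 0, 0, 0, 0.2], [0, 0, 24, 0, 0, 0, 0.2], [0, 0, 28, 0, 0, 0, 0.2]])

```text
time_s: 28.37
tcp_pos: [602.5, 14.5, 148.9]
tool_rot: [-3.139, -0.002, 2.06]
contact_force: [-0.1, -0.6, -2.6]
finger_gap: 0.498
grip_force: 62.3
```

Request:
carry_out(increments=[[0, 0, 6, 0, 0, 0, 0.2], [0, 0, 12, 0, 0, 0, 0.2], [0, 0, 18, 0, 0, 0, 0.2], [0, 0, 21.9, 0, 0, 0, 0.2], [0, 0, 21.9, 0, 0, 0, 0.2]])

```text
time_s: 28.78
tcp_pos: [602.5, 14.7, 149.1]
tool_rot: [-3.139, -0.001, 1.682]
contact_force: [-0.3, -0.2, -2.0]
finger_gap: 0.495
grip_force: 62.3
```

Request:
carry_out(increments=[[0, 0, 0, 0, 0, 0, 0.2], [0, 0, 0, 0, 0, 0, 0.2], [0, 0, 0, 0, 0, 0, 0.2], [0, 0, 0, 0, 0, 0, 0.2], [0, 0, 0, 0, 0, 0, 0.2]])

```text
time_s: 29.2
tcp_pos: [603.2, 14.6, 150.5]
tool_rot: [-3.142, -0.0, 1.684]
contact_force: [-0.2, 0.1, -1.5]
finger_gap: 0.494
grip_force: 62.3
```

```bash
python3 -c "
from plan import plan
plan([(602,13,71.5,96.4)])"
```

```text
at [603.2  14.6 150.5] yaw 96.5 t 29.2 gap 0.49 grip 62.3
  turn [-0.  -0.   0.1] shift [-0.0015 -0.0014  0.079 ] rows 1.9
```

Request:
carry_out(increments=[[0, 0, 0, -0.001, -0.001, 0.02, 0.2], [0, 0, 0, -0.0015, -0.0015, 0.04, 0.2], [0, 0, 0, -0.0015, -0.0015, 0.055, 0.2], [0, 0, 0, -0.0015, -0.0015, 0.065, 0.2], [0, 0, 0, -0.0015, -0.0015, 0.068, 0.2]])

```text
time_s: 29.62
tcp_pos: [600.7, 13.1, 80.8]
tool_rot: [-3.138, -0.001, 1.683]
contact_force: [-0.4, 0.4, -1.6]
finger_gap: 0.493
grip_force: 62.3
```

Request:
carry_out(increments=[[0, 0, 0, 0, 0, 0.002, 0.2], [0, 0, 0, 0, 0, 0.005, 0.2], [0, 0, 0, 0, 0, 0.008, 0.2], [0, 0, 0, 0, 0, 0.01, 0.2], [0, 0, 0, 0, 0, 0.01, 0.2]])

```text
time_s: 30.03
tcp_pos: [601.9, 13.0, 72.7]
tool_rot: [3.141, -0.0, 1.683]
contact_force: [-0.6, 0.1, -1.3]
finger_gap: 0.495
grip_force: 62.3
```

```bash
python3 -c "
from plan import plan
from meas import *
from bench import r
plan([(602,13,71.5,96.4)]); print(r.read_state()['contact_force'])
c=r.camera('scene');cv2.imwrite('pics/s4.png',cv2.resize(c['color'][120:280,220:420],None,fx=3,fy=3)[:,:,::-1])"
```

```text
at [601.9  13.   72.7] yaw 96.4 t 30.0 gap 0.5 grip 62.3
  turn [ 0. -0.  0.] shift [0.     0.0001 0.0012] rows 0.0
[-0.61151011  0.06053508 -1.34576852]
```

View pics/s4.png

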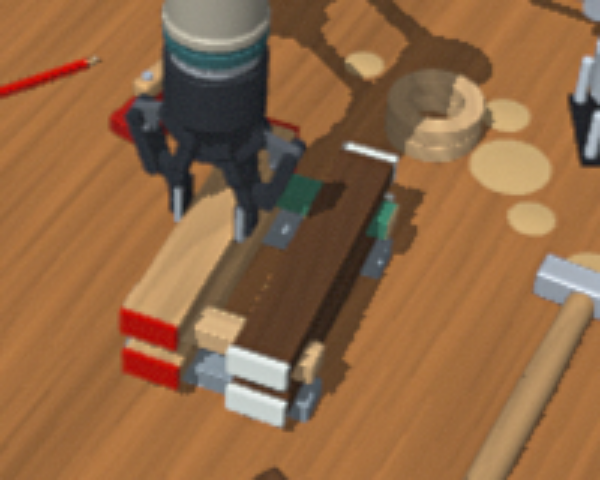

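Both ends are level with the boards below: red over red at (150,340) and white over white at (258,375). Next: release, then go to the weight.

Request:
carry_out(increments=[[0, 0, 0, 0, 0, 0.0006, 0.2], [0, 0, 0, 0, 0, 0.0012, 0.2], [0, 0, 0, 0, 0, 0.0012, 0.55], [0, 0, 0, 0, 0, 0.0012, 0.68], [0, 0, 0, 0, 0, 0.0012, 0.68]])

```text
time_s: 30.5
tcp_pos: [602.2, 12.9, 71.8]
tool_rot: [3.141, 0.0, 1.683]
contact_force: [-0.6, 0.2, -0.0]
finger_gap: 0.681
grip_force: 0.0
```

Request:
carry_out(increments=[[0, 0, 0, 0, 0, -0.005, 0.68], [0, 0, 0, 0, 0, -0.02, 0.68], [0, 0, 0, 0, 0, -0.045, 0.68], [0, 0, 0, 0, 0, -0.07, 0.68], [0, 0, 0, 0, 0, -0.08, 0.68]])

```text
time_s: 30.92
tcp_pos: [603.9, 12.8, 155.3]
tool_rot: [3.135, 0.001, 1.683]
contact_force: [0.3, -0.6, 0.6]
finger_gap: 0.682
grip_force: 0.0
```

Request:
carry_out(increments=[[0, 0, 0, 0.02, -0.013, 0, 0.68], [0, 0, 0, 0.045, -0.029, 0, 0.68], [0, 0, 0, 0.07, -0.045, 0, 0.68], [0, 0, 0, 0.1, -0.064, 0, 0.68], [0, 0, 0, 0.13, -0.083, 0, 0.68]])

```text
time_s: 31.33
tcp_pos: [503.8, 133.5, 151.3]
tool_rot: [3.142, -0.0, 1.682]
contact_force: [-0.4, 0.2, -0.1]
finger_gap: 0.679
grip_force: 0.0
```

Request:
carry_out(increments=[[0, 0, 5, 0.025, -0.015, 0.01, 0.68], [0, 0, 10, 0.05, -0.03, 0.02, 0.68], [0, 0, 14.1, 0.065, -0.041, 0.03, 0.68], [0, 0, 14.1, 0.065, -0.041, 0.03, 0.68], [0, 0, 14.1, 0.065, -0.041, 0.03, 0.68]])

```text
time_s: 31.75
tcp_pos: [455.9, 193.2, 121.1]
tool_rot: [-3.141, 0.001, 1.44]
contact_force: [0.4, 0.1, -0.4]
finger_gap: 0.68
grip_force: 0.0
```

Request:
carry_out(increments=[[0, 0, 0, 0, 0, 0, 0.6], [0, 0, 0, 0, 0, 0, 0.6], [0, 0, 0, 0, 0, 0, 0.6], [0, 0, 0, 0, 0, 0, 0.6], [0, 0, 0, 0, 0, 0, 0.6]])

```text
time_s: 32.17
tcp_pos: [457.5, 192.3, 121.6]
tool_rot: [3.141, -0.0, 1.436]
contact_force: [-0.9, 0.9, -0.1]
finger_gap: 0.599
grip_force: 0.0
```

```bash
python3 - <<'E'
from meas import *
from plan import plan
from bench import r
plan([(457.3,193.2,28,82.3)])
c=r.camera("top")
*q,m=measure(c,"maple",(222,190,322,224),74); print("maple top",np.round(q,1))
im=c["color"][150:290,165:345]; cv2.imwrite("pics/crop5.png",cv2.resize(im,None,fx=4,fy=4,interpolation=cv2.INTER_CUBIC)[:,:,::-1])
E
```

```text
at [457.5 192.3 121.6] yaw 82.3 t 32.2 gap 0.6 grip 0.0
  turn [ 0. -0. -0.] shift [ 0.0008 -0.0003  0.0936] rows 2.2
maple top [601.   15.3 243.6  73.8 -89.2]
```

View pics/crop5.png

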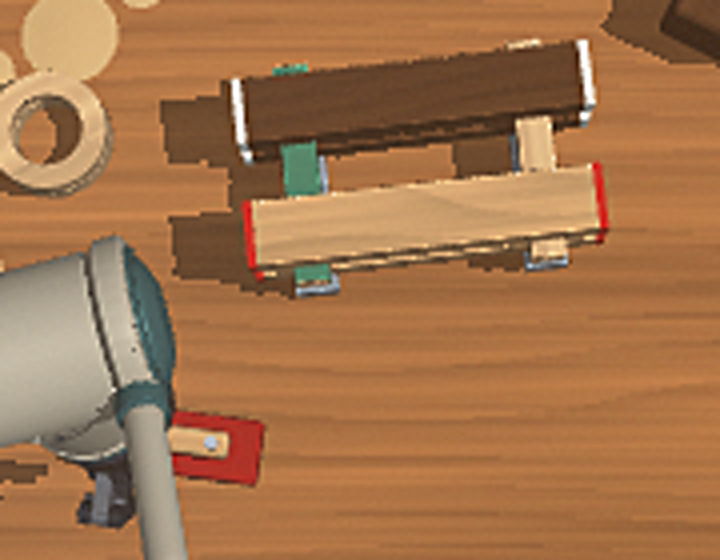

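The new layer sits squarely on the stack: the walnut board at crop (415,95) and the maple board at (430,220), with the stickers above the bearers. Now I grasp the weight.

Request:
carry_out(increments=[[0, 0, 0, 0, 0, 0.025, 0.6], [0, 0, 0, 0.001, 0, 0.05, 0.6], [0, 0, 0, 0.001, 0, 0.07, 0.6], [0, 0, 0, 0.001, 0, 0.082, 0.6], [0, 0, 0, 0.001, 0, 0.088, 0.6]], force=80)

```text
time_s: 32.63
tcp_pos: [455.9, 193.3, 31.7]
tool_rot: [-3.139, 0.001, 1.437]
contact_force: [0.3, -0.1, 0.0]
finger_gap: 0.602
grip_force: 0.0
```

Request:
carry_out(increments=[[0, 0, 0, 0, 0, 0.002, 0.6], [0, 0, 0, 0, 0, 0.003, 0.6], [0, 0, 0, 0, 0, 0.003, 0.6], [0, 0, 0, 0, 0, 0.003, 0.6], [0, 0, 0, 0, 0, 0.003, 0.6]])

```text
time_s: 33.05
tcp_pos: [457.6, 194.0, 31.2]
tool_rot: [3.14, -0.001, 1.437]
contact_force: [-0.2, -0.0, 0.3]
finger_gap: 0.599
grip_force: 0.0
```

Request:
carry_out(increments=[[0, 0, 0, 0, 0, 0, 0.4], [0, 0, 0, 0, 0, 0, 0.3], [0, 0, 0, 0, 0, 0, 0.2], [0, 0, 0, 0, 0, 0, 0], [0, 0, 0, 0, 0, 0, 0]])

```text
time_s: 33.47
tcp_pos: [457.8, 193.9, 30.9]
tool_rot: [3.14, -0.001, 1.437]
contact_force: [1.0, -1.0, 4.2]
finger_gap: 0.196
grip_force: 78.7
```

Request:
carry_out(increments=[[0, 0, 0, 0, 0, 0, 0], [0, 0, 0, 0, 0, 0, 0], [0, 0, 0, 0, 0, 0, 0], [0, 0, 0, 0, 0, 0, 0], [0, 0, 0, 0, 0, 0, 0]])

```text
time_s: 33.88
tcp_pos: [457.8, 193.9, 31.0]
tool_rot: [3.14, -0.001, 1.437]
contact_force: [1.3, -1.1, 5.7]
finger_gap: 0.195
grip_force: 79.0
```

```bash
python3 -c "
from plan import plan
plan([(457.3,193.2,170,82.3),(644,18.8,170,82.3),(644,18.8,170,6.4)])"
```

```text
at [457.8 193.9  31. ] yaw 82.3 t 33.9 gap 0.2 grip 79.0
  turn [ 0.1 -0.   0. ] shift [-0.0007 -0.0002 -0.139 ] rows 3.3
  turn [0. 0. 0.] shift [-0.1478  0.2084  0.    ] rows 6.1
  turn [ 0.  -0.  75.9] shift [0. 0. 0.] rows 10.6
```

Request:
carry_out(increments=[[0, 0, 0, 0, 0, -0.004, 0], [0, 0, 0, 0, 0, -0.015, 0], [0, 0, 0, 0, 0, -0.03, 0], [0, 0, 0, 0, 0, -0.05, 0], [0, 0, 0, 0, 0, -0.07, 0]])

```text
time_s: 34.3
tcp_pos: [453.9, 193.2, 99.0]
tool_rot: [-3.135, 0.002, 1.437]
contact_force: [0.1, 0.0, -7.4]
finger_gap: 0.19
grip_force: 78.7
```

Request:
carry_out(increments=[[0, 0, 0, 0, 0, -0.02, 0], [0, 0, 0, 0, 0, -0.04, 0], [0, 0, 0, 0, 0, -0.055, 0], [0, 0, 0, 0, 0, -0.065, 0], [0, 0, 0, 0, 0, -0.07, 0]])

```text
time_s: 34.72
tcp_pos: [456.0, 193.8, 170.4]
tool_rot: [-3.14, 0.0, 1.437]
contact_force: [0.7, 0.4, -7.4]
finger_gap: 0.197
grip_force: 78.9
```

Request:
carry_out(increments=[[0, 0, 0, -0.005, 0.007, 0, 0], [0, 0, 0, -0.014, 0.02, 0, 0], [0, 0, 0, -0.026, 0.037, 0, 0], [0, 0, 0, -0.039, 0.055, 0, 0], [0, 0, 0, -0.052, 0.074, 0, 0]])

```text
time_s: 35.13
tcp_pos: [522.7, 131.2, 168.4]
tool_rot: [-3.138, 0.001, 1.438]
contact_force: [-0.2, -1.0, -7.0]
finger_gap: 0.192
grip_force: 78.8
```

Request:
carry_out(increments=[[0, 0, 0, -0.014, 0.019, 0, 0], [0, 0, 0, -0.028, 0.039, 0, 0], [0, 0, 0, -0.042, 0.059, 0, 0], [0, 0, 0, -0.054, 0.077, 0, 0], [0, 0, 0, -0.065, 0.092, 0, 0]])

```text
time_s: 35.55
tcp_pos: [606.3, 53.8, 167.8]
tool_rot: [-3.138, 0.001, 1.436]
contact_force: [1.5, -0.4, -6.9]
finger_gap: 0.194
grip_force: 78.7
```

Request:
carry_out(increments=[[0, 0, 3, -0.01, 0.014, 0, 0], [0, 0, 8, -0.018, 0.025, 0, 0], [0, 0, 13, -0.025, 0.035, 0, 0], [0, 0, 19, -0.03, 0.041, 0, 0], [0, 0, 25, -0.031, 0.042, 0, 0]])

```text
time_s: 35.97
tcp_pos: [643.9, 17.1, 167.4]
tool_rot: [-3.139, 0.003, 0.994]
contact_force: [-0.2, -0.3, -7.4]
finger_gap: 0.192
grip_force: 78.8
```

Request:
carry_out(increments=[[0, 0, 5, 0, 0, 0, 0], [0, 0, 10, 0, 0, 0, 0], [0, 0, 15, 0, 0, 0, 0], [0, 0, 20, 0, 0, 0, 0], [0, 0, 26, 0, 0, 0, 0]])

```text
time_s: 36.38
tcp_pos: [642.3, 18.7, 167.5]
tool_rot: [-3.139, 0.004, 0.542]
contact_force: [-0.4, -0.3, -7.0]
finger_gap: 0.195
grip_force: 78.8
```

Request:
carry_out(increments=[[0, 0, 6, 0, 0, 0, 0], [0, 0, 12, 0, 0, 0, 0], [0, 0, 18, 0, 0, 0, 0], [0, 0, 22, 0, 0, 0, 0], [0, 0, 24.9, 0, 0, 0, 0]])

```text
time_s: 36.8
tcp_pos: [642.3, 18.8, 167.5]
tool_rot: [-3.141, 0.005, 0.109]
contact_force: [-0.6, -0.2, -7.5]
finger_gap: 0.196
grip_force: 78.8
```

Request:
carry_out(increments=[[0, 0, 0, 0, 0, 0, 0], [0, 0, 0, 0, 0, 0, 0], [0, 0, 0, 0, 0, 0, 0], [0, 0, 0, 0, 0, 0, 0], [0, 0, 0, 0, 0, 0, 0]])

```text
time_s: 37.22
tcp_pos: [643.3, 19.3, 170.0]
tool_rot: [-3.141, 0.001, 0.113]
contact_force: [-0.1, -0.7, -7.5]
finger_gap: 0.186
grip_force: 78.8
```

```bash
python3 -c "
from plan import plan
plan([(644,18.8,115,6.4)])
from meas import *
from bench import r
c=r.camera('scene');cv2.imwrite('pics/s6.png',cv2.resize(c['color'][110:280,210:420],None,fx=3,fy=3)[:,:,::-1])"
```

```text
at [643.3  19.3 170. ] yaw 6.5 t 37.2 gap 0.19 grip 78.8
  turn [-0.   0.   0.1] shift [0.0007 0.0006 0.055 ] rows 1.3
```

View pics/s6.png

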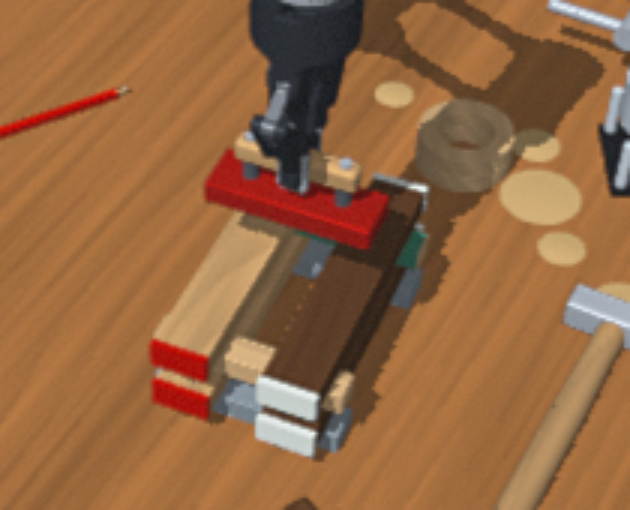

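The weight is held level over the stack, squarely across both boards. I'll lower it gently.

Request:
carry_out(increments=[[0, 0, 0, 0, 0, 0.01, 0], [0, 0, 0, 0.001, 0, 0.022, 0], [0, 0, 0, 0.001, 0, 0.034, 0], [0, 0, 0, 0.001, 0, 0.041, 0], [0, 0, 0, 0.001, 0, 0.045, 0]])

```text
time_s: 37.68
tcp_pos: [642.9, 19.7, 122.9]
tool_rot: [-3.141, 0.004, 0.112]
contact_force: [-0.1, -0.1, -6.9]
finger_gap: 0.193
grip_force: 78.8
```

Request:
carry_out(increments=[[0, 0, 0, 0, 0, 0.002, 0], [0, 0, 0, 0, 0, 0.004, 0], [0, 0, 0, 0, 0, 0.006, 0], [0, 0, 0, 0, 0, 0.008, 0], [0, 0, 0, 0, 0, 0.008, 0]])

```text
time_s: 38.1
tcp_pos: [644.3, 19.5, 117.4]
tool_rot: [-3.142, -0.0, 0.112]
contact_force: [-0.3, -0.1, -8.1]
finger_gap: 0.19
grip_force: 78.8
```

Request:
carry_out(increments=[[0, 0, 0, 0, 0, 0.0005, 0], [0, 0, 0, 0, 0, 0.001, 0], [0, 0, 0, 0, 0, 0.0015, 0], [0, 0, 0, 0, 0, 0.0015, 0], [0, 0, 0, 0, 0, 0.0015, 0]])

```text
time_s: 38.52
tcp_pos: [644.4, 19.5, 116.0]
tool_rot: [-3.142, -0.0, 0.112]
contact_force: [-0.5, 0.1, -7.2]
finger_gap: 0.193
grip_force: 78.8
```

Request:
carry_out(increments=[[0, 0, 0, 0, 0, 0.0004, 0], [0, 0, 0, 0, 0, 0.0008, 0], [0, 0, 0, 0, 0, 0.0012, 0], [0, 0, 0, 0, 0, 0.0012, 0], [0, 0, 0, 0, 0, 0.0012, 0]])

```text
time_s: 38.93
tcp_pos: [644.4, 19.5, 115.0]
tool_rot: [3.142, -0.0, 0.112]
contact_force: [-0.4, -0.2, -5.0]
finger_gap: 0.196
grip_force: 79.2
```

Request:
carry_out(increments=[[0, 0, 0, 0, 0, 0.0002, 0], [0, 0, 0, 0, 0, 0.0004, 0], [0, 0, 0, 0, 0, 0.0004, 0], [0, 0, 0, 0, 0, 0.0004, 0], [0, 0, 0, 0, 0, 0.0004, 0]])

```text
time_s: 39.35
tcp_pos: [644.4, 19.5, 115.0]
tool_rot: [3.141, -0.001, 0.112]
contact_force: [-2.5, -1.3, 0.8]
finger_gap: 0.194
grip_force: 80.0
```

The load is now on the stack. Release and withdraw straight up.

Request:
carry_out(increments=[[0, 0, 0, 0, 0, 0, 0.22], [0, 0, 0, 0, 0, 0, 0.3], [0, 0, 0, 0, 0, 0, 0.5], [0, 0, 0, 0, 0, 0, 0.5], [0, 0, 0, 0, 0, 0, 0.5]])

```text
time_s: 39.77
tcp_pos: [644.8, 19.6, 114.5]
tool_rot: [-3.142, -0.001, 0.112]
contact_force: [-0.6, -0.3, 0.5]
finger_gap: 0.502
grip_force: 0.0
```

Request:
carry_out(increments=[[0, 0, 0, 0, 0, -0.005, 0.5], [0, 0, 0, 0, 0, -0.02, 0.5], [0, 0, 0, 0, 0, -0.045, 0.5], [0, 0, 0, 0, 0, -0.075, 0.5], [0, 0, 0, 0, 0, -0.1, 0.5]])

```text
time_s: 40.18
tcp_pos: [644.6, 19.5, 216.3]
tool_rot: [3.141, -0.001, 0.112]
contact_force: [-0.7, -0.2, 0.2]
finger_gap: 0.498
grip_force: 0.0
```

Request:
carry_out(increments=[[0, 0, 0, -0.03, 0.01, 0, 0.5], [0, 0, 0, -0.06, 0.03, 0, 0.5], [0, 0, 0, -0.09, 0.06, 0, 0.5], [0, 0, 0, -0.11, 0.09, 0, 0.5], [0, 0, 0, -0.13, 0.12, 0, 0.5]])

```text
time_s: 40.6
tcp_pos: [527.3, -115.1, 215.1]
tool_rot: [3.141, -0.001, 0.114]
contact_force: [0.3, 0.2, -0.5]
finger_gap: 0.503
grip_force: 0.0
```

Request:
carry_out(increments=[[0, 0, 0, -0.02, 0.03, 0, 0.5], [0, 0, 0, -0.04, 0.06, 0, 0.5], [0, 0, 0, -0.06, 0.09, 0, 0.5], [0, 0, 0, -0.06, 0.1, 0, 0.5], [0, 0, 0, -0.06, 0.1, 0, 0.5]])

```text
time_s: 41.02
tcp_pos: [480.1, -223.1, 214.8]
tool_rot: [3.14, -0.001, 0.108]
contact_force: [0.4, 0.4, -0.3]
finger_gap: 0.5
grip_force: 0.0
```

```bash
python3 - <<'E'
from meas import *
from bench import r
a=r.camera("top"); b=r.camera("scene")
H,S,V=[cv2.cvtColor(a["color"],cv2.COLOR_RGB2HSV)[...,i].astype(int) for i in range(3)]
m=(((H<=6)|(H>=172))&(S>150)&(V>90)).astype(np.uint8); m[:150]=0;m[235:]=0;m[:,:240]=0;m[:,:]=m; m[:,306:]=0
print("weight",np.round(rect(cast(a,biggest(m),94)),1))
A=cv2.resize(a["color"][145:240,205:335],None,fx=4,fy=4); B=cv2.resize(b["color"][145:272,240:375],(404,380))
cv2.imwrite("pics/end.png",np.hstack([cv2.resize(A,(390,285)),cv2.resize(B,(303,285))])[:,:,::-1])
E
```

```text
weight [643.6  19.3 129.8  43.7   6.4]
```

View pics/end.png

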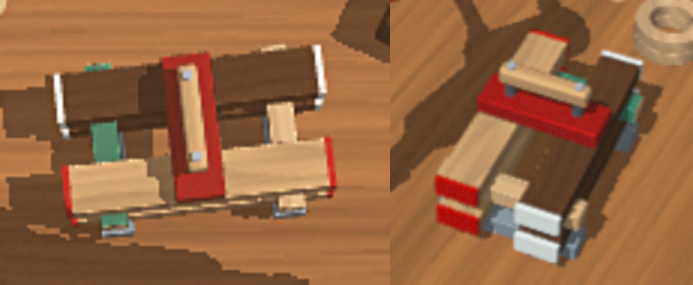

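The weight measures (643.6, 19.3) at 6.4°, against a stack centre of about (644, 18.8) at 6.4°. Both views show the boards and stickers aligned and the robot clear, so I'm handing in.

```bash
python3 -c "
from bench import r
print(r.finish_job())"
```

```text
the job is handed in; nothing more can be done
None
```

The layer is built and the job handed in at about 41 s; the last pictures show stickers over the bearers, boards over their own kind and the weight centred, but no verdict was returned.

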